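# Stack up the processor cooler on the mainboard

## Robot

A 6-joint arm with a two-finger parallel gripper is mounted at the origin on the work surface. World frame = base frame: x ahead of the robot, y to its left, z up, the work surface at z = 0. Lengths are in m, angles in rad, forces in N, time in s.
With the tool pointing down it reaches from about 0.35 to 0.725 m from the base axis. Payload 6 kg.
Tool frame: the origin (TCP) lies midway between the tips of the shut fingers; the grasp point (between the pads) lies 19 mm behind it (robot.tcp_to_grasp is the distance from the TCP to the grasp point, in m); z points along the fingers, y is the direction in which the jaws open and shut (so a half turn about z gives the same grasp; the last joint's range is limited). The gripper opens to 85 mm and grips with 20 to 120 N. Pads are 22 mm wide; open, the fingers measure 114 mm over their backs; the gripper's body (76 mm by 85 mm) begins 54 mm behind the grasp point. The pads swing forward as they close: fully open they stand 13 mm farther back than shut.
Start: joints at [-0.921, 0.04, 0.085, 0, -1.615, -0.334], TCP at [0.186, -0.57, 0.231] pointing down, gripper open.
Joint ranges: [-2.56, 2.56], [-1.29, 2.01], [-1.08, 1.49], [-3.29, 1.98], [-2.81, -0.18], [-2.99, 2.99]. Speed limits (rad/s): [2.57, 2.57, 3.01, 3.14, 3.14, 3.14].

## Interface

Orientations are given as a rotation vector (axis times angle).
In Python, from station import robot, get_image, camera_model, workorder, recognise, trace, place_of gives the robot as it stands.
- The arm moves only by the tool arm_command, never from a script. Its argument "moves" is a list of rows, each an object of numbers: "x", "y", "z": the shift along the tool's x, y, z in cm; "rx", "ry", "rz": the turn, a rotation vector about the tool's x, y, z in rad. In form: [{"x": .., "y": .., "z": .., "rx": .., "ry": .., "rz": ..}, ...]. A call has 1 to 20 rows; each row shifts and turns the commanded pose from where the row before left it, along the tool's axes as they then stand; what a row does not reach is not made up. A row lasts 1/12 s, in which the tool goes at most 41.7 mm and 7.16 degrees, less where a joint would pass 70% of its speed; a pose out of reach is approached as far as the arm can. A call with a gripper value outside its range is refused whole. "hand" is the finger opening in cm, from 0 to 8.54, set as the call begins (left out, the last holds). The fingers move at their own pace and stop on an object; the grip force is fixed at half the most. Time passes only in rows, so rows that do not move let the fingers close. It gives the time, the measured TCP pose, the force and the opening at its end, in the units of the state.
- robot.get_obs(): the state, without advancing time (a new reading comes with each control period).
- get_image(name): name is "scene" or "top" or "wrist"; returns (picture, depth): 400x640x3 uint8, blue, green, red; 400x640 float32, m along the optical axis (not along the pixel's ray), 0 where there is no reading.
- camera_model(name): a dict with "fx", "fy", "cx", "cy" (pixels), "world_to_cam" (4x4, takes a point from world to camera coordinates); the wrist camera has in their place "hand_eye" (4x4, takes a point from camera to tool coordinates, whose origin is the TCP and whose axes are the flange's). Camera axes: x right, y down, z forward; pixel columns grow to the right and rows downward; lengths in m; the calibration is good to about 2 mm. A picture is of the moment at which its call begins: read the wrist's pose just before it. camera_model takes no time and is no camera call.
- workorder.hand_in(): hands the job in, once; it reports no verdict.
Trained networks look in the newest picture that a camera, given by its name, has taken for a name from the list of things; names that differ only in an ending like _2 or _b are one class to them, and where a whole thing is asked for, a point or a joint stands for the part that bears it (a point fixed in the world has none). Each returns a list of dicts, best first, with "confidence" (0 to 1); they miss things now and then, are a little off and sometimes report something else, mostly with a low value. They report only what shows in the picture. A call takes as long as a camera call. They do not tell look-alikes from the thing itself.
- recognise(label, camera): "extent" ([centre column, centre row, width, height] as shares, 0 to 1, of the picture: columns of its width, rows of its height, round what is visible of it).
- trace(label, camera): "pixels" (400x640 bool, what is visible of it) and "extent" ([centre column, centre row, width, height] as shares, 0 to 1, of the picture: columns of its width, rows of its height, round what is visible of it).
- place_of(label, camera): "at" ([row, column] as shares, 0 to 1, of the picture: columns of its width, rows of its height: a listed point, or the origin of a listed thing).
The state is a dict: "time_s": time; "joints": joint angles; "joint_vel": joint speeds; "joint_efforts": joint torques, N m; "eef_pos": TCP position; "ee_rot": TCP orientation; "force": force on the tool from outside, world axes, zero at the start; "torque": the same for the moment, N m; "opening": finger opening in m.
Only numpy, scipy, OpenCV 4.12 (cv2) and the standard library are available. Lean on these libraries where they do the work, as an engineer would, in place of code of your own. Each camera call takes 0.05 s, during which the arm holds its last target.

## Task

Build up the processor cooler on the mainboard: lay the open square frame flat round the processor socket, set the finned heat sink on it with its foot inside the frame, then the square fan on the heat sink and last the round air duct on the fan, flange down. Centre each part on the one below, with the square ones lined up with the socket, and let go of each before fetching the next. Set the parts down rather than dropping them, and leave the other things on the bench where they are.

Things in the scene. Friction and masses are not known exactly. Their poses are not given: they have to be found in the camera images.
- socket (a point): Centre of the top face of the processor: a raised metal-topped square 34 x 34 mm in the middle of a green mainboard on foam (160 x 160 mm, fixed). x, y along the sides of square and board, z up. It rises 7 mm above the board, whose top is 8 mm above the bench. Within 65 mm along x and y the rest of the board is clear; blocks at its edges are up to 9 mm high.
- frame_center (a point): Centre (half-way up) of the open square mounting frame, black plastic, loose, 60 x 60 mm outside, 48 x 48 mm opening, 10 mm high, 40 g, lying flat. x and y along its sides, z up. On the board its underside rests on the board's top, 7 mm below the processor lid, and its top stands 3 mm above the lid.
- heatsink_center (a point): Centre (half-way up) of the aluminium heat sink, loose, 30 mm high in all, about 180 g: body 56 x 56 mm with upright fins along its x, above a copper foot 32 x 32 mm and 3 mm high underneath. It stands on its foot, fins up. x and y along its sides, z up. In place the foot stands on the processor lid and the body on the frame.
- fan_center (a point): Centre (half-way up) of the square dark fan, loose, 50 x 50 mm, 15 mm high, about 50 g, with a round opening, grey hub and blades; lying flat. x and y along its sides, z up.
- duct_center (a point): Centre (half-way up) of the round black plastic air duct, loose, a tube of 40 mm outside and about 34 mm inside diameter, 22 mm high, open at both ends, with a flange 48 mm across and 3 mm high at its foot; about 25 g. Stands upright, z up; its yaw does not matter.
- drive: Bystander: optical disc drive, a flat metal box 174 mm (along its x) x 148 mm x 42 mm high, fixed. Origin at the centre of its underside.
- mouse: Bystander: loose black computer mouse, 100 mm (along x) x 58 mm x 32 mm high. Origin at the centre of its underside.
- dish: Bystander: loose shallow steel screw dish, 80 mm across, 25 mm high. Origin at the centre of its underside.
- ssd: Bystander: loose flat solid-state drive with a plain pale label, 100 mm (along x) x 70 mm x 7 mm. Origin at the centre of its underside.
- memory: Bystander: loose memory module, a green strip 133 mm (along y) x 30 mm x 4 mm, lying flat. Origin at the centre of its underside.
Mind the look-alikes: they are no part of the job. What is shaped like the part that bears fan_center but green is not meant.

How it is judged:
On the way, in this order (a step that is already met when the one before it is completed fails the run):
1. the square frame lies flat on the mainboard round the socket, released (horizontal distance between frame_center and socket below 0.008 m and z of frame_center in the frame of socket between -0.0045 and 0.0005 m and angle between frame_center's own z axis and vertical below 0.08 rad and (angle between the x axis of frame_center and the x axis of socket, either way round below 0.2 rad or angle between the x axis of frame_center and the y axis of socket, either way round below 0.2 rad) and contact force between the fingers and frame below 0.2 N), for 0.3 s.
2. the heat sink sits on the frame with its foot inside it, released (horizontal distance between heatsink_center and socket below 0.008 m and z of heatsink_center in the frame of socket between 0.0125 and 0.0175 m and angle between heatsink_center's own z axis and vertical below 0.08 rad and (angle between the x axis of heatsink_center and the x axis of socket, either way round below 0.2 rad or angle between the x axis of heatsink_center and the y axis of socket, either way round below 0.2 rad) and contact force between the fingers and heatsink below 0.2 N), for 0.3 s.
3. the fan lies squarely on the heat sink, released (horizontal distance between fan_center and heatsink_center below 0.008 m and z of fan_center in the frame of socket between 0.035 and 0.04 m and angle between fan_center's own z axis and vertical below 0.08 rad and (angle between the x axis of fan_center and the x axis of socket, either way round below 0.2 rad or angle between the x axis of fan_center and the y axis of socket, either way round below 0.2 rad) and contact force between the fingers and fan below 0.2 N), for 0.3 s.
4. the round duct stands on the middle of the fan, released (horizontal distance between duct_center and fan_center below 0.008 m and z of duct_center in the frame of socket between 0.0535 and 0.0585 m and angle between duct_center's own z axis and vertical below 0.08 rad and contact force between the fingers and duct below 0.2 N), for 0.3 s.
At the end, for the whole second after the job is handed in: All four stacked in order on the socket, released, at rest: frame and heat sink within 8 mm of the socket centre, fan of the heat sink, duct of the fan; seated height within 2.5 mm, tilt under 0.08 rad, square parts within 0.2 rad of the socket (any quarter turn); other things within 25 mm (all of step 1 and all of step 2 and all of step 3 and all of step 4 and linear speed of each of frame, heatsink, fan, duct below 0.02 m/s); the robot touches nothing.
It fails at once if another thing on the bench (mouse, dish, solid-state drive or memory module) is pushed more than 25 mm from its place (distance of any of mouse, dish, ssd, memory from where it was at the start of the episode above 0.025 m).
It fails at once if a part of the cooler is dropped (falls freely at more than 0.7 m/s) ((linear speed of frame above 0.7 m/s and contact force between the fingers and frame below 0.2 N) or (linear speed of heatsink above 0.7 m/s and contact force between the fingers and heatsink below 0.2 N) or (linear speed of fan above 0.7 m/s and contact force between the fingers and fan below 0.2 N) or (linear speed of duct above 0.7 m/s and contact force between the fingers and duct below 0.2 N)).
It also fails if it takes over 120 s, if anything falls off the work surface, if the arm or the gripper's body presses on something with over 40 N, if the wrist force passes 120 N, or if a joint passes its speed limit or range.

## Working session

There is one attempt and no reset: what is moved stays moved. The work goes in short steps, Python scripts to look and compute and a tool call to move; the robot and the scene stay as the last step left them, time stands still between calls to the robot, and variables do not carry over. Pictures are saved under pics/ and viewed, and the job is handed in when it is done.

Besides the shell and the picture viewer there is one more tool, called after ">>>" as name([rows], argument=value, ...), one row to a line, values as JSON. arm_command: Moves the arm, as the interface text tells. Its arguments: {"type":"object","properties":{"moves":{"type":"array"},"hand":{"type":"number"}},"required":["moves"]}

```bash
ls; mkdir -p pics
python3 - <<'E'
from station import *
import cv2
o=robot.get_obs();print(o)
for n in("scene","top","wrist"):
    p,d=get_image(n);cv2.imwrite(f"pics/a_{n}.png",p);print(n,camera_model(n))
E
```

```text
pics
{'time_s': 0.0, 'joints': array([-9.21300915e-01,  4.08274368e-02,  8.37984875e-02, -4.71366479e-04,
       -1.61547725e+00, -3.33748044e-01]), 'joint_vel': array([-0.00088847, -0.00045535,  0.00165452,  0.00151126,  0.00209504,
       -0.00175823]), 'joint_efforts': array([ 4.12640165e-04, -3.68205535e+01,  3.47404468e+01,  6.93243697e+00,
       -5.54894388e-03,  1.07112122e-06]), 'eef_pos': array([ 0.18632532, -0.56999484,  0.23026171]), 'ee_rot': array([ 4.93887299e-01, -3.10212982e+00, -2.71661345e-03]), 'force': array([ 0.30963767,  0.10743832, -0.89084783]), 'torque': array([-0.01347602,  0.02693989, -0.03926602]), 'opening': 0.08548589250390927}
scene {'fx': 399.62045657347244, 'fy': 399.62045657347244, 'cx': 316.8179736466466, 'cy': 192.3543785999554, 'world_to_cam': array([[ 0.89180035,  0.45240614,  0.0045636 , -0.43342985],
       [ 0.30425745, -0.59223764, -0.74611124, -0.10773311],
       [-0.33484257,  0.66677078, -0.66580567,  1.22669188],
       [ 0.        ,  0.        ,  0.        ,  1.        ]])}
top {'fx': 506.6120210140359, 'fy': 506.6120210140359, 'cx': 3
[... 166 characters left out ...]
-01,  2.50427139e-02, -1.76673306e-01,
         4.99969365e-01],
       [ 1.76708836e-01, -8.04564622e-04, -9.84262841e-01,
         1.46501959e+00],
       [ 0.00000000e+00,  0.00000000e+00,  0.00000000e+00,
         1.00000000e+00]])}
wrist {'fx': 284.93794546885437, 'fy': 284.93794546885437, 'cx': 321.0047337021014, 'cy': 202.24167205415728, 'hand_eye': array([[-2.97666664e-04, -9.60302282e-01, -2.78961356e-01,
         7.10460568e-02],
       [ 9.99999879e-01, -1.76328619e-04, -4.60056022e-04,
        -2.90233450e-04],
       [ 3.92603977e-04, -2.78961459e-01,  9.60302218e-01,
        -1.42360289e-01],
       [ 0.00000000e+00,  0.00000000e+00,  0.00000000e+00,
         1.00000000e+00]])}
```

View pics/a_top.png

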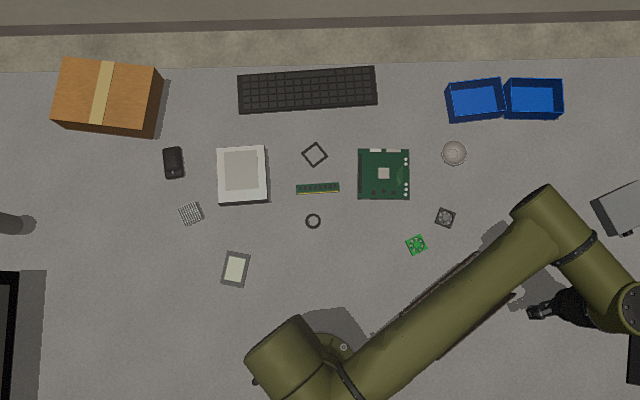

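View pics/a_scene.png

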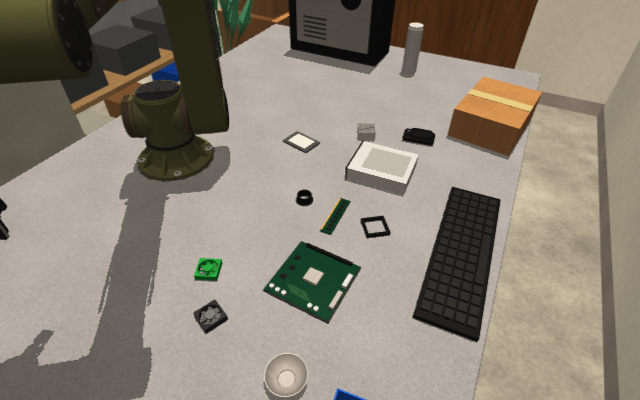

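```bash
cat > h.py <<'E'
from station import *
import cv2, numpy as np
from scipy.spatial.transform import Rotation as R
def T_wrist(o=None):
    o=o or robot.get_obs()
    T=np.eye(4);T[:3,:3]=R.from_rotvec(o['ee_rot']).as_matrix();T[:3,3]=o['eef_pos']
    return T@camera_model('wrist')['hand_eye']
def c2w(n,o=None):
    return T_wrist(o) if n=='wrist' else np.linalg.inv(camera_model(n)['world_to_cam'])
def at_z(n,u,v,z,T=None):
    m=camera_model(n); T=c2w(n) if T is None else T
    d=T[:3,:3]@np.array([(u-m['cx'])/m['fx'],(v-m['cy'])/m['fy'],1.]);c=T[:3,3]
    return c+d*(z-c[2])/d[2]
def cloud(n,dep,T=None):
    m=camera_model(n); T=c2w(n) if T is None else T
    v,u=np.mgrid[:400,:640]
    P=np.stack([(u-m['cx'])/m['fx']*dep,(v-m['cy'])/m['fy']*dep,dep],-1)
    return P@T[:3,:3].T+T[:3,3]
E
python3 - <<'E'
from h import *
get_image('top')
for l in ["socket","frame_center","heatsink_center","fan_center","duct_center","mouse","dish","ssd","memory","drive"]:
    for r in place_of(l,'top')[:4]:
        v,u=r['at'][0]*400,r['at'][1]*640
        print(l,round(r['confidence'],2),round(u),round(v),at_z('top',u,v,.015).round(3))
print(robot.get_obs()['time_s'])
E
```

```text
socket 0.9 383 174 [ 0.577 -0.21   0.015]
frame_center 0.5 314 153 [0.649 0.002 0.015]
heatsink_center 0.73 190 210 [0.481 0.38  0.015]
fan_center 0.68 416 242 [ 0.367 -0.297  0.015]
fan_center 0.51 443 219 [ 0.433 -0.382  0.015]
fan_center 0.2 190 211 [0.476 0.381 0.015]
duct_center 0.57 313 220 [0.44  0.009 0.015]
mouse 0.71 174 161 [0.632 0.433 0.015]
dish 0.56 452 156 [ 0.628 -0.423  0.015]
ssd 0.75 234 267 [0.304 0.246 0.015]
memory 0.86 316 189 [ 0.534 -0.004  0.015]
drive 0.69 240 177 [0.577 0.231 0.015]
0.7
```

Candidates in the top picture:
- **Fan:** dark one at (444,217), green look-alike at (416,244). I choose the dark one.
- **Frame:** only (314,154).
- **Duct:** only (313,221). The dish at (454,153) is round but steel.
- **Heat sink:** only (190,213).

I'll check these in a close crop.

Run:
```python
from h import *
p,d=get_image('top')
def crop(u,v,r=25):return cv2.resize(p[v-r:v+r,u-r:u+r],(280,280),interpolation=cv2.INTER_NEAREST)
a=np.hstack([crop(444,217),crop(416,244)]);b=np.hstack([crop(314,154),crop(190,213)])
cv2.imwrite('pics/crop1.png',np.vstack([a,b]))
C=cloud('top',d)
for n,u,v in (("frame",314,154),("hs",190,213),("fan",444,217),("duct",313,221),("sock",383,174)):
    r=16;W=C[v-r:v+r,u-r:u+r].reshape(-1,3); W=W[W[:,2]>(.005 if n!="sock" else .012)]
    rc=cv2.minAreaRect((W[:,:2]*1000).astype(np.float32)); print(n,len(W),rc,np.percentile(W[:,2],[50,95]).round(4))
```

```text
frame 224 ((464.38995361328125, 6.282878875732422), (93.48027038574219, 461.5006408691406), 88.45762634277344) [0.009 0.016]
hs 452 ((389.3763122558594, 197.682373046875), (523.8480834960938, 112.9955825805664), 66.42923736572266) [0.0172 0.0335]
fan 305 ((374.91033935546875, -222.95639038085938), (108.87060546875, 483.69793701171875), 22.27781867980957) [0.0122 0.0199]
duct 152 ((360.2890625, 12.32333755493164), (93.81452941894531, 253.05873107910156), 88.46537780761719) [0.0078 0.0266]
sock 240 ((424.6177978515625, -149.5301055908203), (111.07520294189453, 449.5326232910156), 69.79972839355469) [0.0144 0.0202]
```

View pics/crop1.png

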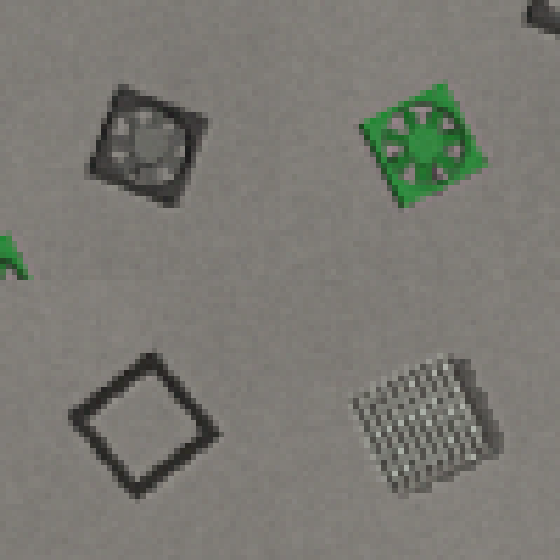

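View pics/a_wrist.png

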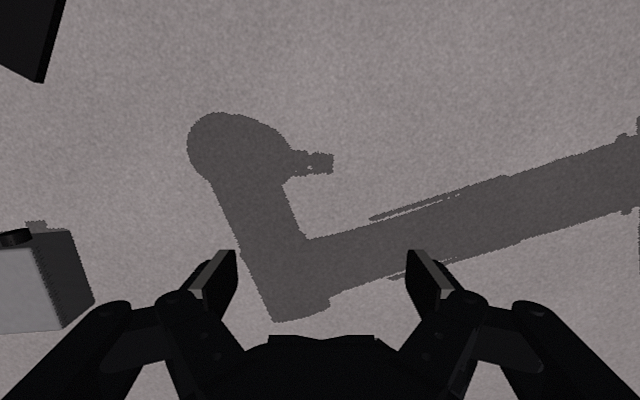

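Crop: the left one is the dark fan (wanted) and the right one the green decoy. The frame and heat sink are as described. The wrist picture shows the fingertips at about (235,252) and (412,252). First hover over the socket.

```bash
cat >> h.py <<'E'
def yaw(): # world yaw of tool y axis (jaw)
    M=R.from_rotvec(robot.get_obs()['ee_rot']).as_matrix(); return np.arctan2(M[1,1],M[0,1])
def go(x,y,z,jaw=None):
    o=robot.get_obs(); M=R.from_rotvec(o['ee_rot']).as_matrix()
    dl=np.array([x,y,z])-o['eef_pos']
    print('t',round(o['time_s'],2),'tcp',o['eef_pos'].round(4),'jaw',round(yaw(),4),'open',round(o['opening'],4),'F',o['force'].round(1))
    print(' tool shift cm (no turn):',(M.T@dl*100).round(2))
    up=-M[:,2]; print(' tilt x,y',M[:2,2].round(4), 'levelling turn (tool axes)',(M.T@np.cross(M[:,2],[0,0,-1])).round(4))
    if jaw is not None:
        for k in(-1,0,1):
            a=jaw+k*np.pi-yaw(); a=(a+2*np.pi)%(4*np.pi)-2*np.pi
            A=R.from_euler('z',a).as_matrix()@M
            print('  world turn',round(a,3),'=> tool rz',round(-a,3),' j6',round(o['joints'][5],2),' shift after turn',(A.T@dl*100).round(2))
E
python3 -c "
from h import *
go(.577,-.21,.2)"
```

```text
t 0.75 tcp [ 0.1864 -0.5703  0.2313] jaw 1.8866 open 0.0851 F [-0.6  0.1  0.4]
 tool shift cm (no turn): [-48.32  22.11   3.13]
 tilt x,y [-0.      0.0001] levelling turn (tool axes) [ 0.0001 -0.      0.    ]
```

>>> arm_command([
  {"x":-2.4,"y":1.1,"z":0.15},
  {"x":-2.4,"y":1.1,"z":0.15},
  {"x":-2.4,"y":1.1,"z":0.15},
  {"x":-2.4,"y":1.1,"z":0.15},
  {"x":-2.4,"y":1.1,"z":0.15},
  {"x":-2.4,"y":1.1,"z":0.15},
  {"x":-2.4,"y":1.1,"z":0.15},
  {"x":-2.4,"y":1.1,"z":0.15},
  {"x":-2.4,"y":1.1,"z":0.15},
  {"x":-2.4,"y":1.1,"z":0.15},
  {"x":-2.4,"y":1.1,"z":0.15},
  {"x":-2.4,"y":1.1,"z":0.15},
  {"x":-2.4,"y":1.1,"z":0.15},
  {"x":-2.4,"y":1.1,"z":0.15},
  {"x":-2.4,"y":1.1,"z":0.15},
  {"x":-2.4,"y":1.1,"z":0.15},
  {"x":-2.4,"y":1.1,"z":0.15},
  {"x":-2.4,"y":1.1,"z":0.15},
  {"x":-2.4,"y":1.1,"z":0.15},
  {"x":-2.4,"y":1.1,"z":0.15},
])

```text
$.moves[0]: bad value
```

>>> arm_command([
  {},
  {},
  {},
])

```text
$.moves[0]: bad value
```

```bash
cat >> h.py <<'E'
def shot(tag):
    o=robot.get_obs();p,d=get_image('wrist');cv2.imwrite(f'pics/{tag}.png',p);return o,p,d
def look(tag,label,z):
    o,p,d=shot(tag);T=T_wrist(o)
    for r in place_of(label,'wrist')[:3]:
        v,u=r['at'][0]*400,r['at'][1]*640; print(label,round(r['confidence'],2),round(u),round(v),at_z('wrist',u,v,z,T).round(4))
    return o,p,d,T
E
python3 - <<'E'
from h import *
go(.577,-.21,.2)
look('w_sock','socket',.015)
E
```

```text
t 0.75 tcp [ 0.1864 -0.5703  0.2313] jaw 1.8866 open 0.0851 F [-0.6  0.1  0.4]
 tool shift cm (no turn): [-48.32  22.11   3.13]
 tilt x,y [-0.      0.0001] levelling turn (tool axes) [ 0.0001 -0.      0.    ]
```

View pics/w_sock.png

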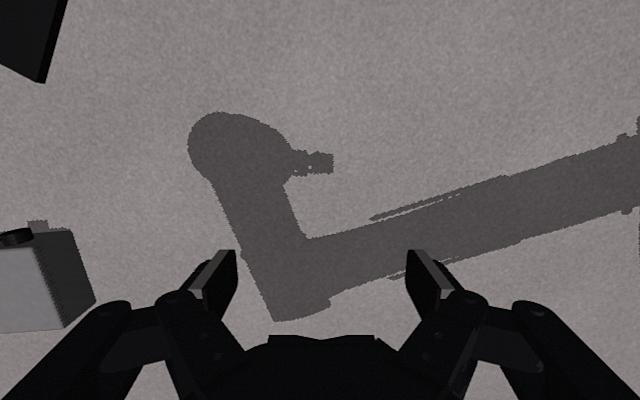

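Nothing moved because each row needs all six keys.

>>> arm_command([
  {"x":-2.4,"y":1.1,"z":0.15,"rx":0,"ry":0,"rz":0},
  {"x":-2.4,"y":1.1,"z":0.15,"rx":0,"ry":0,"rz":0},
  {"x":-2.4,"y":1.1,"z":0.15,"rx":0,"ry":0,"rz":0},
  {"x":-2.4,"y":1.1,"z":0.15,"rx":0,"ry":0,"rz":0},
  {"x":-2.4,"y":1.1,"z":0.15,"rx":0,"ry":0,"rz":0},
  {"x":-2.4,"y":1.1,"z":0.15,"rx":0,"ry":0,"rz":0},
  {"x":-2.4,"y":1.1,"z":0.15,"rx":0,"ry":0,"rz":0},
  {"x":-2.4,"y":1.1,"z":0.15,"rx":0,"ry":0,"rz":0},
  {"x":-2.4,"y":1.1,"z":0.15,"rx":0,"ry":0,"rz":0},
  {"x":-2.4,"y":1.1,"z":0.15,"rx":0,"ry":0,"rz":0},
  {"x":-2.4,"y":1.1,"z":0.15,"rx":0,"ry":0,"rz":0},
  {"x":-2.4,"y":1.1,"z":0.15,"rx":0,"ry":0,"rz":0},
  {"x":-2.4,"y":1.1,"z":0.15,"rx":0,"ry":0,"rz":0},
  {"x":-2.4,"y":1.1,"z":0.15,"rx":0,"ry":0,"rz":0},
  {"x":-2.4,"y":1.1,"z":0.15,"rx":0,"ry":0,"rz":0},
  {"x":-2.4,"y":1.1,"z":0.15,"rx":0,"ry":0,"rz":0},
  {"x":-2.4,"y":1.1,"z":0.15,"rx":0,"ry":0,"rz":0},
  {"x":-2.4,"y":1.1,"z":0.15,"rx":0,"ry":0,"rz":0},
  {"x":-2.4,"y":1.1,"z":0.15,"rx":0,"ry":0,"rz":0},
  {"x":-2.4,"y":1.1,"z":0.15,"rx":0,"ry":0,"rz":0},
])

```text
time_s: 2.52
eef_pos: [0.5752, -0.2111, 0.2013]
ee_rot: [-0.494, 3.102, 0.0]
force: [0.6, -1.4, 1.6]
opening: 0.0851
```

>>> arm_command([
  {"x":0,"y":0,"z":0,"rx":0,"ry":0,"rz":0},
  {"x":0,"y":0,"z":0,"rx":0,"ry":0,"rz":0},
  {"x":0,"y":0,"z":0,"rx":0,"ry":0,"rz":0},
])

```text
time_s: 2.77
eef_pos: [0.5742, -0.2122, 0.2012]
ee_rot: [0.494, -3.102, 0.0]
force: [-0.5, -0.6, 0.0]
opening: 0.0854
```

Run:
```python
from h import *
go(.577,-.21,.2)
look('w_sock','socket',.015)
```

```text
t 2.77 tcp [ 0.5742 -0.2122  0.2012] jaw 1.8869 open 0.0854 F [-0.5 -0.6  0. ]
 tool shift cm (no turn): [-0.33  0.12  0.12]
 tilt x,y [-0.0003 -0.0001] levelling turn (tool axes) [-0.     -0.0004 -0.    ]
socket 0.61 321 187 [ 0.5797 -0.2108  0.015 ]
```

View pics/w_sock.png

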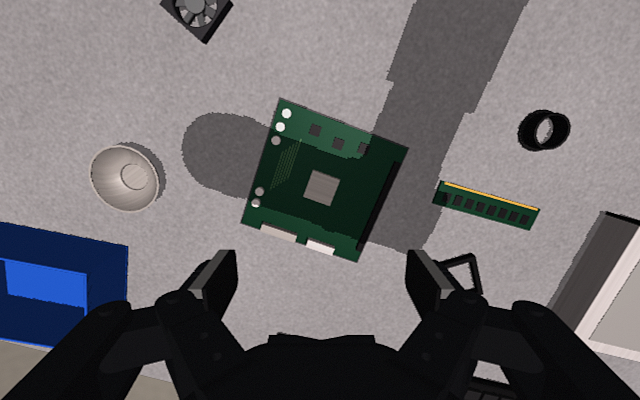

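The socket square is at about (321,188) in the middle of the green board. Now the precise fit.

```bash
cat >> h.py <<'E'
def fit(mask,z,T,n='wrist'):
    "largest blob of mask, outline projected on height z: centre, size, angle (rad)"
    m8=mask.astype(np.uint8);cs,_=cv2.findContours(m8,cv2.RETR_EXTERNAL,cv2.CHAIN_APPROX_NONE)
    c=max(cs,key=cv2.contourArea)[:,0]
    W=np.array([at_z(n,u,v,z,T)[:2] for u,v in c])
    (a,b),(w,h),t=cv2.minAreaRect((W*1e4).astype(np.float32))
    cv2_pts=W
    print('fit c',round(a/1e4,4),round(b/1e4,4),'size',round(w/1e4,4),round(h/1e4,4),'ang mod90',round(np.radians(t)%(np.pi/2),4),'px',c.mean(0).round())
    return W
E
python3 - <<'E'
from h import *
o,p,d,T=look('w_sock2','socket',.015)
hsv=cv2.cvtColor(p,cv2.COLOR_BGR2HSV)
print(hsv[187,321],hsv[187,300],hsv[160,321])
m=np.zeros((400,640),bool);m[155:220,290:355]=True
fit(m&(hsv[...,1]<60)&(hsv[...,2]>60),.015,T)
g=(hsv[...,0]>50)&(hsv[...,0]<90)&(hsv[...,1]>80)
g=cv2.morphologyEx(g.astype(np.uint8),cv2.MORPH_CLOSE,np.ones((9,9)));g[:, 430:]=0
fit(g,.008,T)
print(cloud('wrist',d,T)[180:196,312:330].reshape(-1,3).mean(0), cloud('wrist',d,T)[290:300,280:300].reshape(-1,3).mean(0))
go(.649,.002,.2)
E
```

```text
socket 0.91 322 185 [ 0.577  -0.2111  0.015 ]
[  7  29 114] [ 74 147  33] [ 75 155  33]
fit c 0.5805 -0.2105 size 0.0346 0.0353 ang mod90 1.532 px [321. 188.]
fit c 0.5809 -0.2104 size 0.1558 0.1556 ang mod90 1.5296 px [320. 183.]
[ 0.57987093 -0.21192893  0.01712887] [ 0.7362     -0.20522834  0.00837502]
t 2.97 tcp [ 0.5739 -0.2128  0.2017] jaw 1.8856 open 0.0854 F [ 0.6 -0.3  0.1]
 tool shift cm (no turn): [-13.79  18.1    0.17]
 tilt x,y [ 0.0006 -0.0001] levelling turn (tool axes) [-0.0002  0.0005 -0.    ]
```

Socket at (0.5805, -0.2105), axes at about -0.04 rad, and the board outline agrees. On to the frame.

>>> arm_command([
  {"x":-1.7,"y":2.2,"z":0.2,"rx":0,"ry":0,"rz":0},
  {"x":-1.7,"y":2.2,"z":0.2,"rx":0,"ry":0,"rz":0},
  {"x":-1.7,"y":2.2,"z":0.2,"rx":0,"ry":0,"rz":0},
  {"x":-1.7,"y":2.2,"z":0.2,"rx":0,"ry":0,"rz":0},
  {"x":-1.7,"y":2.2,"z":0.2,"rx":0,"ry":0,"rz":0},
  {"x":-1.7,"y":2.2,"z":0.2,"rx":0,"ry":0,"rz":0},
  {"x":-1.7,"y":2.2,"z":0.2,"rx":0,"ry":0,"rz":0},
  {"x":-1.7,"y":2.2,"z":0.2,"rx":0,"ry":0,"rz":0},
  {"x":0,"y":0,"z":0,"rx":0,"ry":0,"rz":0},
  {"x":0,"y":0,"z":0,"rx":0,"ry":0,"rz":0},
  {"x":0,"y":0,"z":0,"rx":0,"ry":0,"rz":0},
])

```text
time_s: 3.88
eef_pos: [0.6488, -0.0031, 0.1855]
ee_rot: [-0.493, 3.102, -0.0]
force: [0.2, -0.4, 0.7]
opening: 0.0854
```

Run:
```python
from h import *
o,p,d,T=look('w_frame','frame_center',.005)
t=trace('frame_center','wrist')
for r in t[:2]:
    print(r['confidence'],r['pixels'].sum())
    fit(r['pixels'],.01,T)
hsv=cv2.cvtColor(p,cv2.COLOR_BGR2HSV)
c=T
go(.649,.002,.1)
```

```text
0.56 1218
fit c 0.6468 0.001 size 0.0617 0.0606 ang mod90 0.6462 px [326. 183.]
t 4.03 tcp [ 0.6488 -0.0037  0.1858] jaw 1.8851 open 0.0852 F [ 0.2  0.5 -0. ]
 tool shift cm (no turn): [-0.19  0.54  8.58]
 tilt x,y [0.0006 0.0001] levelling turn (tool axes) [-0.0001  0.0006  0.    ]
```

View pics/w_frame.png

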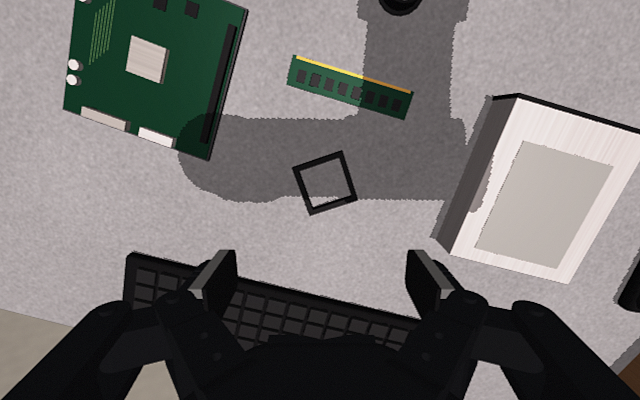

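The frame is at (326,183), centre (0.647, 0.001), sides at 0.646 rad. Turn the tool -0.332 rad and go down part way with a narrower opening.

```bash
python3 -c "
from h import *
go(.6468,.001,.05,.6462+np.pi/2)"
```

```text
t 4.03 tcp [ 0.6488 -0.0037  0.1858] jaw 1.8851 open 0.0852 F [ 0.2  0.5 -0. ]
 tool shift cm (no turn): [ 0.05  0.51 13.58]
 tilt x,y [0.0006 0.0001] levelling turn (tool axes) [-0.0001  0.0006  0.    ]
  world turn -2.81 => tool rz 2.81  j6 -1.56  shift after turn [ 0.13 -0.49 13.58]
  world turn 0.332 => tool rz -0.332  j6 -1.56  shift after turn [-0.12  0.5  13.58]
  world turn 3.473 => tool rz -3.473  j6 -1.56  shift after turn [ 0.13 -0.49 13.58]
```

>>> arm_command([
  {"x":0,"y":0,"z":0,"rx":0,"ry":0,"rz":-0.083},
  {"x":0,"y":0,"z":0,"rx":0,"ry":0,"rz":-0.083},
  {"x":0,"y":0,"z":0,"rx":0,"ry":0,"rz":-0.083},
  {"x":0,"y":0,"z":0,"rx":0,"ry":0,"rz":-0.083},
  {"x":0,"y":0.1,"z":2.7,"rx":0,"ry":0,"rz":0},
  {"x":0,"y":0.1,"z":2.7,"rx":0,"ry":0,"rz":0},
  {"x":0,"y":0.1,"z":2.7,"rx":0,"ry":0,"rz":0},
  {"x":-0.05,"y":0.1,"z":2.7,"rx":0,"ry":0,"rz":0},
  {"x":-0.05,"y":0.1,"z":2.7,"rx":0,"ry":0,"rz":0},
  {"x":0,"y":0,"z":0,"rx":0,"ry":0,"rz":0},
  {"x":0,"y":0,"z":0,"rx":0,"ry":0,"rz":0},
  {"x":0,"y":0,"z":0,"rx":0,"ry":0,"rz":0},
], hand=7.2)

```text
time_s: 5.03
eef_pos: [0.6478, 0.0014, 0.0528]
ee_rot: [-0.999, 2.976, -0.002]
force: [0.2, -0.1, -0.4]
opening: 0.0721
```

Run:
```python
from h import *
o,p,d,T=look('w_frame2','frame_center',.005)
t=trace('frame_center','wrist')
for r in t[:2]:
    print(r['confidence'],r['pixels'].sum())
    fit(r['pixels'],.01,T)
C=cloud('wrist',d,np.array(camera_model('wrist')['hand_eye']))  # tool frame
M=(abs(C[...,1])<.055)&(C[...,2]>-.06)&(C[...,2]<.01)&(abs(C[...,0])<.016)&(d>0)
for s in(-1,1):
    W=C[M&(C[...,1]*s>0)]; print(s,len(W),W.max(0).round(4),W.min(0).round(4))
go(.6468,.001,.05,.6462+np.pi/2)
```

```text
0.58 3629
fit c 0.6463 0.0006 size 0.0627 0.0616 ang mod90 0.6314 px [322. 221.]
-1 3133 [ 0.0144 -0.0331 -0.0073] [-0.012 -0.055 -0.06 ]
1 3137 [ 0.0144  0.055  -0.0076] [-0.0123  0.0325 -0.06  ]
t 5.18 tcp [0.648 0.002 0.053] jaw 2.2185 open 0.072 F [-1.   0.8  0.1]
 tool shift cm (no turn): [ 0.16 -0.01  0.29]
 tilt x,y [0.0038 0.0007] levelling turn (tool axes) [-0.0017  0.0034 -0.    ]
  world turn -3.143 => tool rz 3.143  j6 -1.23  shift after turn [-0.15  0.01  0.3 ]
  world turn -0.001 => tool rz 0.001  j6 -1.23  shift after turn [ 0.16 -0.01  0.29]
  world turn 3.14 => tool rz -3.14  j6 -1.23  shift after turn [-0.15  0.01  0.3 ]
```

View pics/w_frame2.png

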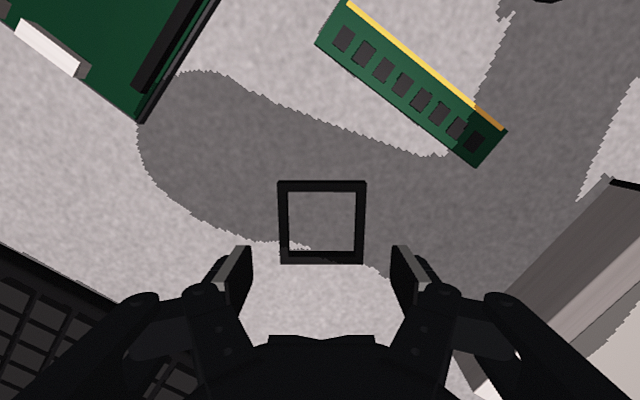

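Fingers straddle the frame squarely (frame at (322,222)) and the tips stand about 8 mm behind the TCP. Going down.

>>> arm_command([
  {"x":0.05,"y":0,"z":1.2,"rx":0,"ry":0,"rz":0},
  {"x":0.05,"y":0,"z":1.2,"rx":0,"ry":0,"rz":0},
  {"x":0.05,"y":0,"z":1.2,"rx":0,"ry":0,"rz":0},
  {"x":0,"y":0,"z":0.8,"rx":0,"ry":0,"rz":0},
  {"x":0,"y":0,"z":0.5,"rx":0,"ry":0,"rz":0},
  {"x":0,"y":0,"z":0.3,"rx":0,"ry":0,"rz":0},
  {"x":0,"y":0,"z":0,"rx":0,"ry":0,"rz":0},
  {"x":0,"y":0,"z":0,"rx":0,"ry":0,"rz":0},
  {"x":0,"y":0,"z":0,"rx":0,"ry":0,"rz":0},
])

```text
time_s: 5.93
eef_pos: [0.646, 0.0012, -0.001]
ee_rot: [-1.0, 2.977, -0.0]
force: [0.1, -0.9, 0.3]
opening: 0.0723
```

Run:
```python
from h import *
go(.6468,.001,-.002)
o,p,d=shot('w_frame3')
```

```text
t 5.93 tcp [ 0.646   0.0012 -0.001 ] jaw 2.2188 open 0.0723 F [ 0.1 -0.9  0.3]
 tool shift cm (no turn): [-0.05 -0.07  0.1 ]
 tilt x,y [0.0011 0.0002] levelling turn (tool axes) [-0.0005  0.001  -0.    ]
```

View pics/w_frame3.png

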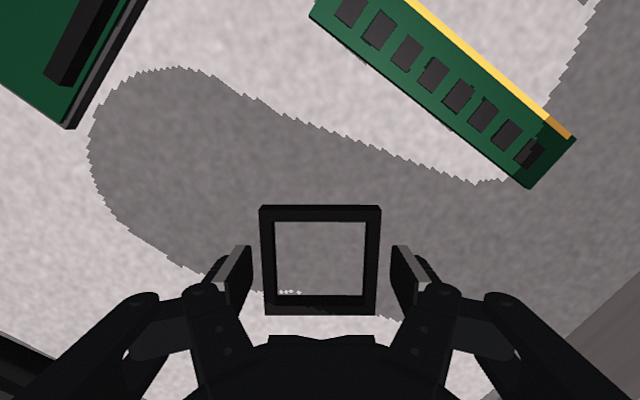

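Frame centred between the pads. Close.

>>> arm_command([
  {"x":0,"y":0,"z":0,"rx":0,"ry":0,"rz":0},
  {"x":0,"y":0,"z":0,"rx":0,"ry":0,"rz":0},
  {"x":0,"y":0,"z":0,"rx":0,"ry":0,"rz":0},
  {"x":0,"y":0,"z":0,"rx":0,"ry":0,"rz":0},
  {"x":0,"y":0,"z":0,"rx":0,"ry":0,"rz":0},
  {"x":0,"y":0,"z":0,"rx":0,"ry":0,"rz":0},
  {"x":0,"y":0,"z":0,"rx":0,"ry":0,"rz":0},
  {"x":0,"y":0,"z":0,"rx":0,"ry":0,"rz":0},
], hand=4.5)

```text
time_s: 6.65
eef_pos: [0.6462, 0.0012, -0.0005]
ee_rot: [-1.0, 2.976, -0.001]
force: [-0.2, 1.4, 5.1]
opening: 0.0577
```

>>> arm_command([
  {"x":0,"y":0,"z":-0.5,"rx":0,"ry":0,"rz":0},
  {"x":0,"y":0,"z":-1,"rx":0,"ry":0,"rz":0},
  {"x":0,"y":0,"z":-1.5,"rx":0,"ry":0,"rz":0},
  {"x":0,"y":0,"z":-2,"rx":0,"ry":0,"rz":0},
  {"x":0,"y":0,"z":-2,"rx":0,"ry":0,"rz":0},
  {"x":0,"y":0,"z":-1,"rx":0,"ry":0,"rz":0},
  {"x":0,"y":0,"z":0,"rx":0,"ry":0,"rz":0},
  {"x":0,"y":0,"z":0,"rx":0,"ry":0,"rz":0},
])

```text
time_s: 7.32
eef_pos: [0.6454, 0.0013, 0.0782]
ee_rot: [-0.999, 2.978, 0.001]
force: [0.2, 0.9, -0.5]
opening: 0.0577
```

Run:
```python
from h import *
go(.5805,-.2105,.08,1.531)
o,p,d=shot('w_frame4')
```

```text
t 7.32 tcp [0.6454 0.0013 0.0782] jaw 2.2184 open 0.0577 F [ 0.2  0.9 -0.5]
 tool shift cm (no turn): [ 17.96 -12.97  -0.2 ]
 tilt x,y [0.0003 0.0008] levelling turn (tool axes) [ 0.0005  0.0007 -0.    ]
  world turn -3.829 => tool rz 3.829  j6 -1.23  shift after turn [-5.65 21.42 -0.16]
  world turn -0.687 => tool rz 0.687  j6 -1.23  shift after turn [  5.65 -21.42  -0.19]
  world turn 2.454 => tool rz -2.454  j6 -1.23  shift after turn [-5.65 21.42 -0.16]
```

View pics/w_frame4.png

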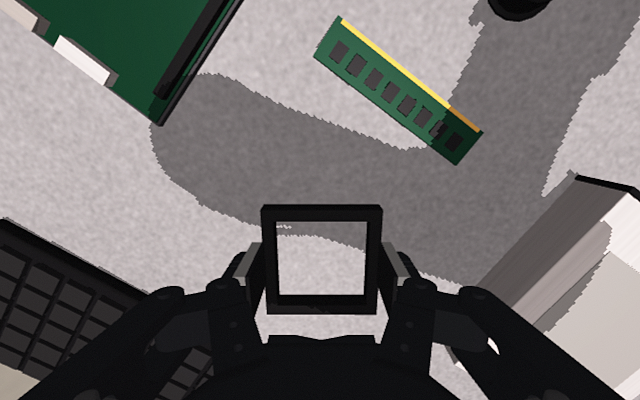

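Frame is held level at (322,260). Measuring its offset in the hand.

Run:
```python
from h import *
HE=np.array(camera_model('wrist')['hand_eye'])
p=cv2.imread('pics/w_frame4.png')
# outer corners of top face read off by eye; front edge row 206, back inner etc. use inner opening at top edges
for u,v in((262,206),(382,206),(276,222),(367,222),(278,296),(365,296),(264,314),(377,314)):
    print(u,v,[ (at_z('wrist',u,v,z,HE)[:2]).round(4) for z in(-.0105,-.0005)])
```

```text
262 206 [array([ 0.031 , -0.0288]), array([ 0.0279, -0.031 ])]
382 206 [array([0.0309, 0.0292]), array([0.0279, 0.0314])]
276 222 [array([ 0.0227, -0.0224]), array([ 0.0191, -0.0241])]
367 222 [array([0.0227, 0.0223]), array([0.0191, 0.024 ])]
278 296 [array([-0.0192, -0.0232]), array([-0.026, -0.025])]
365 296 [array([-0.0192,  0.0231]), array([-0.026 ,  0.0249])]
264 314 [array([-0.0304, -0.0313]), array([-0.0381, -0.0337])]
377 314 [array([-0.0304,  0.0301]), array([-0.0381,  0.0324])]
```

>>> arm_command([
  {"x":0,"y":0,"z":0,"rx":0,"ry":0,"rz":0.1145},
  {"x":0,"y":0,"z":0,"rx":0,"ry":0,"rz":0.1145},
  {"x":0,"y":0,"z":0,"rx":0,"ry":0,"rz":0.1145},
  {"x":0,"y":0,"z":0,"rx":0,"ry":0,"rz":0.1145},
  {"x":0,"y":0,"z":0,"rx":0,"ry":0,"rz":0.1145},
  {"x":0,"y":0,"z":0,"rx":0,"ry":0,"rz":0.1145},
  {"x":0.5,"y":-2,"z":0,"rx":0,"ry":0,"rz":0},
  {"x":0.5,"y":-2,"z":0,"rx":0,"ry":0,"rz":0},
  {"x":0.5,"y":-2,"z":0,"rx":0,"ry":0,"rz":0},
  {"x":0.5,"y":-2,"z":0,"rx":0,"ry":0,"rz":0},
  {"x":0.5,"y":-2,"z":0,"rx":0,"ry":0,"rz":0},
  {"x":0.5,"y":-2,"z":0,"rx":0,"ry":0,"rz":0},
  {"x":0.5,"y":-2,"z":0,"rx":0,"ry":0,"rz":0},
  {"x":0.5,"y":-2,"z":0,"rx":0,"ry":0,"rz":0},
  {"x":0.5,"y":-2,"z":0,"rx":0,"ry":0,"rz":0},
  {"x":0.5,"y":-2,"z":0,"rx":0,"ry":0,"rz":0},
  {"x":0.6,"y":-1.4,"z":0,"rx":0,"ry":0,"rz":0},
  {"x":0,"y":0,"z":0,"rx":0,"ry":0,"rz":0},
  {"x":0,"y":0,"z":0,"rx":0,"ry":0,"rz":0},
  {"x":0,"y":0,"z":0,"rx":0,"ry":0,"rz":0},
])

```text
time_s: 9.03
eef_pos: [0.5809, -0.2101, 0.0775]
ee_rot: [-0.061, -3.14, -0.001]
force: [0.0, 0.2, -0.3]
opening: 0.0582
```

Run:
```python
from h import *
go(.5805,-.2105,.05,1.531)
o,p,d=shot('w_frame5')
```

```text
t 9.03 tcp [ 0.5809 -0.2101  0.0775] jaw 1.5316 open 0.0582 F [ 0.   0.2 -0.3]
 tool shift cm (no turn): [ 0.04 -0.05  2.75]
 tilt x,y [-0.0011  0.0005] levelling turn (tool axes) [ 0.0004 -0.0011 -0.    ]
  world turn -3.142 => tool rz 3.142  j6 -1.59  shift after turn [-0.04  0.04  2.75]
  world turn -0.001 => tool rz 0.001  j6 -1.59  shift after turn [ 0.04 -0.05  2.75]
  world turn 3.141 => tool rz -3.141  j6 -1.59  shift after turn [-0.04  0.04  2.75]
```

View pics/w_frame5.png

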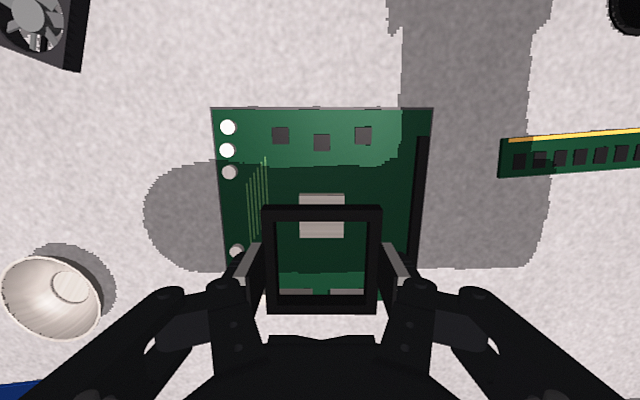

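Held frame is centred in the hand and square with the socket. Lower onto the board: on the bench TCP z was -0.0005, so here about 0.0075.

>>> arm_command([
  {"x":0.04,"y":-0.05,"z":1.5,"rx":0,"ry":0,"rz":0},
  {"x":0,"y":0,"z":1.5,"rx":0,"ry":0,"rz":0},
  {"x":0,"y":0,"z":1.5,"rx":0,"ry":0,"rz":0},
  {"x":0,"y":0,"z":1,"rx":0,"ry":0,"rz":0},
  {"x":0,"y":0,"z":0.7,"rx":0,"ry":0,"rz":0},
  {"x":0,"y":0,"z":0.3,"rx":0,"ry":0,"rz":0},
  {"x":0,"y":0,"z":0.2,"rx":0,"ry":0,"rz":0},
  {"x":0,"y":0,"z":0.2,"rx":0,"ry":0,"rz":0},
  {"x":0,"y":0,"z":0,"rx":0,"ry":0,"rz":0},
  {"x":0,"y":0,"z":0,"rx":0,"ry":0,"rz":0},
])

```text
time_s: 9.92
eef_pos: [0.581, -0.2111, 0.0099]
ee_rot: [0.062, 3.14, -0.0]
force: [0.3, 0.2, -0.3]
opening: 0.058
```

Run:
```python
from h import *
go(.5805,-.2105,.0075,1.531)
o,p,d=shot('w_frame6')
```

```text
t 9.92 tcp [ 0.581  -0.2111  0.0099] jaw 1.5316 open 0.058 F [ 0.3  0.2 -0.3]
 tool shift cm (no turn): [0.06 0.05 0.24]
 tilt x,y [ 0.0008 -0.0001] levelling turn (tool axes) [-0.0001  0.0008  0.    ]
  world turn -3.142 => tool rz 3.142  j6 -1.59  shift after turn [-0.06 -0.05  0.24]
  world turn -0.001 => tool rz 0.001  j6 -1.59  shift after turn [0.06 0.05 0.24]
  world turn 3.141 => tool rz -3.141  j6 -1.59  shift after turn [-0.06 -0.05  0.24]
```

View pics/w_frame6.png

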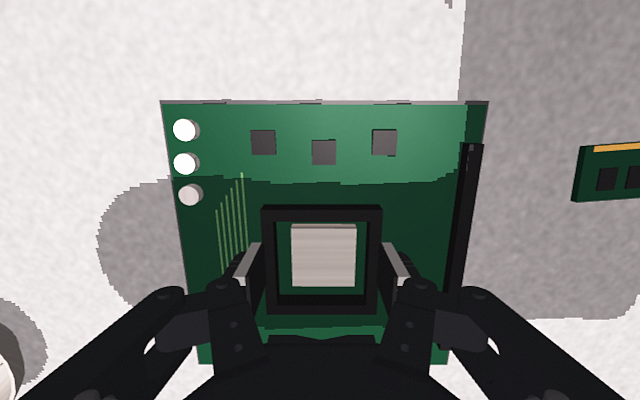

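Run:
```python
from h import *
HE=np.array(camera_model('wrist')['hand_eye'])
for u,v in((291,224),(356,224),(291,286),(356,286)): print(at_z('wrist',u,v,-.0051,HE).round(4))
```

```text
[ 0.0194 -0.0158 -0.0051]
[ 0.0194  0.0176 -0.0051]
[-0.0168 -0.0169 -0.0051]
[-0.0168  0.0188 -0.0051]
```

Socket centre is about 1 mm off in tool x and y. Correct that, lower and release.

>>> arm_command([
  {"x":0.1,"y":0.1,"z":0.1,"rx":0,"ry":0,"rz":0},
  {"x":0,"y":0,"z":0.1,"rx":0,"ry":0,"rz":0},
  {"x":0,"y":0,"z":0.05,"rx":0,"ry":0,"rz":0},
  {"x":0,"y":0,"z":0,"rx":0,"ry":0,"rz":0},
  {"x":0,"y":0,"z":0,"rx":0,"ry":0,"rz":0},
  {"x":0,"y":0,"z":0,"rx":0,"ry":0,"rz":0},
])

```text
time_s: 10.47
eef_pos: [0.5799, -0.21, 0.0075]
ee_rot: [0.061, 3.141, -0.0]
force: [-2.6, 2.3, 5.0]
opening: 0.0574
```

>>> arm_command([
  {"x":0,"y":0,"z":0,"rx":0,"ry":0,"rz":0},
  {"x":0,"y":0,"z":0,"rx":0,"ry":0,"rz":0},
  {"x":0,"y":0,"z":0,"rx":0,"ry":0,"rz":0},
  {"x":0,"y":0,"z":0,"rx":0,"ry":0,"rz":0},
  {"x":0,"y":0,"z":0,"rx":0,"ry":0,"rz":0},
  {"x":0,"y":0,"z":0,"rx":0,"ry":0,"rz":0},
], hand=7.2)

```text
time_s: 10.97
eef_pos: [0.5797, -0.21, 0.0066]
ee_rot: [-0.062, -3.141, -0.0]
force: [-0.2, -0.0, -0.5]
opening: 0.0719
```

>>> arm_command([
  {"x":0,"y":0,"z":-1,"rx":0,"ry":0,"rz":0},
  {"x":0,"y":0,"z":-2,"rx":0,"ry":0,"rz":0},
  {"x":0,"y":0,"z":-3,"rx":0,"ry":0,"rz":0},
  {"x":0,"y":0,"z":-3,"rx":0,"ry":0,"rz":0},
  {"x":0,"y":0,"z":-3,"rx":0,"ry":0,"rz":0},
  {"x":0,"y":0,"z":0,"rx":0,"ry":0,"rz":0},
  {"x":0,"y":0,"z":0,"rx":0,"ry":0,"rz":0},
  {"x":0,"y":0,"z":0,"rx":0,"ry":0,"rz":0},
])

```text
time_s: 11.63
eef_pos: [0.5797, -0.2098, 0.1271]
ee_rot: [0.062, 3.141, 0.001]
force: [-0.8, -0.4, -1.6]
opening: 0.072
```

Run:
```python
from h import *
o,p,d,T=look('w_frame7','frame_center',.013)
for r in trace('frame_center','wrist')[:1]: fit(r['pixels'],.018,T)
hsv=cv2.cvtColor(p,cv2.COLOR_BGR2HSV)
m=np.zeros((400,640),bool);m[150:250,270:380]=True
fit(m&(hsv[...,1]<60)&(hsv[...,2]>60),.015,T)
go(.48,.38,.2)
```

```text
fit c 0.5803 -0.21 size 0.0617 0.0619 ang mod90 1.5312 px [321. 199.]
fit c 0.5804 -0.2105 size 0.0344 0.0356 ang mod90 1.5312 px [321. 199.]
t 11.78 tcp [ 0.5792 -0.2099  0.1255] jaw 1.5315 open 0.0721 F [ 0.2 -0.4 -0. ]
 tool shift cm (no turn): [12.24 58.55 -7.4 ]
 tilt x,y [-0.0022  0.0004] levelling turn (tool axes) [ 0.0003 -0.0022  0.    ]
```

View pics/w_frame7.png

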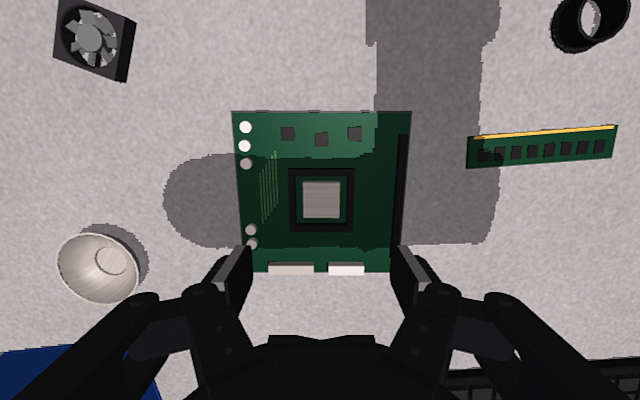

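Frame lies within about 0.5 mm and aligned (outline at (321,199)). Now the heat sink.

>>> arm_command([
  {"x":0.65,"y":3.1,"z":-0.4,"rx":0,"ry":0,"rz":0},
  {"x":0.65,"y":3.1,"z":-0.4,"rx":0,"ry":0,"rz":0},
  {"x":0.65,"y":3.1,"z":-0.4,"rx":0,"ry":0,"rz":0},
  {"x":0.65,"y":3.1,"z":-0.4,"rx":0,"ry":0,"rz":0},
  {"x":0.65,"y":3.1,"z":-0.4,"rx":0,"ry":0,"rz":0},
  {"x":0.65,"y":3.1,"z":-0.4,"rx":0,"ry":0,"rz":0},
  {"x":0.65,"y":3.1,"z":-0.4,"rx":0,"ry":0,"rz":0},
  {"x":0.65,"y":3.1,"z":-0.4,"rx":0,"ry":0,"rz":0},
  {"x":0.65,"y":3.1,"z":-0.4,"rx":0,"ry":0,"rz":0},
  {"x":0.65,"y":3.1,"z":-0.4,"rx":0,"ry":0,"rz":0},
  {"x":0.65,"y":3.1,"z":-0.4,"rx":0,"ry":0,"rz":0},
  {"x":0.65,"y":3.1,"z":-0.4,"rx":0,"ry":0,"rz":0},
  {"x":0.65,"y":3.1,"z":-0.4,"rx":0,"ry":0,"rz":0},
  {"x":0.65,"y":3.1,"z":-0.4,"rx":0,"ry":0,"rz":0},
  {"x":0.65,"y":3.1,"z":-0.4,"rx":0,"ry":0,"rz":0},
  {"x":0.65,"y":3.1,"z":-0.4,"rx":0,"ry":0,"rz":0},
  {"x":0.65,"y":3.1,"z":-0.4,"rx":0,"ry":0,"rz":0},
  {"x":0.65,"y":3.1,"z":-0.4,"rx":0,"ry":0,"rz":0},
  {"x":0.5,"y":2.5,"z":-0.2,"rx":0,"ry":0,"rz":0},
  {"x":0,"y":0,"z":0,"rx":0,"ry":0,"rz":0},
], hand=8)

```text
time_s: 13.45
eef_pos: [0.4793, 0.3809, 0.1992]
ee_rot: [-0.056, -3.14, 0.002]
force: [-0.5, -1.3, -1.2]
opening: 0.08
```

>>> arm_command([
  {"x":0,"y":0,"z":0,"rx":0,"ry":0,"rz":-0.1},
  {"x":0,"y":0,"z":0,"rx":0,"ry":0,"rz":-0.1},
  {"x":0,"y":0,"z":0,"rx":0,"ry":0,"rz":-0.1},
  {"x":0,"y":0,"z":0,"rx":0,"ry":0,"rz":-0.1},
  {"x":0,"y":0,"z":0,"rx":0,"ry":0,"rz":0},
  {"x":0,"y":0,"z":0,"rx":0,"ry":0,"rz":0},
  {"x":0,"y":0,"z":0,"rx":0,"ry":0,"rz":0},
])

```text
time_s: 14.03
eef_pos: [0.4807, 0.3771, 0.2004]
ee_rot: [0.559, -3.091, 0.001]
force: [0.1, -0.4, -0.2]
opening: 0.0803
```

Run:
```python
from h import *
o,p,d,T=look('w_hs','heatsink_center',.015)
for r in trace('heatsink_center','wrist')[:1]: 
    print(r['confidence'],r['pixels'].sum()); fit(r['pixels'],.03,T)
C=cloud('wrist',d,T); m=(C[...,2]>.02)&(C[...,2]<.04)&(d>0); m[:,:200]=0;m[:,440:]=0;m[240:]=0
m=cv2.morphologyEx(m.astype(np.uint8),cv2.MORPH_OPEN,np.ones((3,3)))
fit(m,.03,T)
go(.48,.38,.2)
```

```text
heatsink_center 0.73 329 180 [0.4743 0.3846 0.015 ]
0.6 2423
fit c 0.4688 0.3803 size 0.0575 0.0559 ang mod90 0.4316 px [328. 178.]
fit c 0.5146 0.2681 size 0.0469 0.0529 ang mod90 0.048 px [230. 173.]
t 14.18 tcp [0.4807 0.3773 0.2007] jaw 1.9301 open 0.0803 F [-0.1  0.3 -0.3]
 tool shift cm (no turn): [-0.03  0.28  0.07]
 tilt x,y [-0.0002 -0.0001] levelling turn (tool axes) [-0.     -0.0002  0.    ]
```

View pics/w_hs.png

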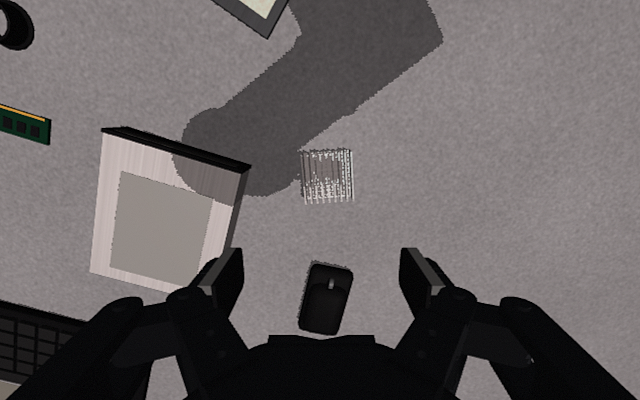

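Heat sink at (328,177), square to the tool to within 0.07 rad. The drive edge at (245,170) stays clear of the fingers.

```bash
python3 -c "
from h import *
go(.4688,.3803,.08,.4316+np.pi/2)"
```

```text
t 14.18 tcp [0.4807 0.3773 0.2007] jaw 1.9301 open 0.0803 F [-0.1  0.3 -0.3]
 tool shift cm (no turn): [ 1.01  0.7  12.07]
 tilt x,y [-0.0002 -0.0001] levelling turn (tool axes) [-0.     -0.0002  0.    ]
  world turn -3.069 => tool rz 3.069  j6 -2.2  shift after turn [-0.96 -0.77 12.07]
  world turn 0.072 => tool rz -0.072  j6 -2.2  shift after turn [ 0.95  0.77 12.07]
  world turn 3.214 => tool rz -3.214  j6 -2.2  shift after turn [-0.96 -0.77 12.07]
```

>>> arm_command([
  {"x":0,"y":0,"z":0,"rx":0,"ry":0,"rz":-0.072},
  {"x":0.2,"y":0.15,"z":2.5,"rx":0,"ry":0,"rz":0},
  {"x":0.2,"y":0.15,"z":2.5,"rx":0,"ry":0,"rz":0},
  {"x":0.2,"y":0.15,"z":2.5,"rx":0,"ry":0,"rz":0},
  {"x":0.2,"y":0.15,"z":2.5,"rx":0,"ry":0,"rz":0},
  {"x":0.15,"y":0.15,"z":2,"rx":0,"ry":0,"rz":0},
  {"x":0,"y":0,"z":0,"rx":0,"ry":0,"rz":0},
  {"x":0,"y":0,"z":0,"rx":0,"ry":0,"rz":0},
  {"x":0,"y":0,"z":0,"rx":0,"ry":0,"rz":0},
])

```text
time_s: 14.93
eef_pos: [0.4698, 0.3807, 0.0827]
ee_rot: [-0.674, 3.066, 0.001]
force: [0.1, 0.5, 0.1]
opening: 0.0799
```

Run:
```python
from h import *
o,p,d,T=look('w_hs2','heatsink_center',.015)
for r in trace('heatsink_center','wrist')[:1]: 
    print(r['confidence'],r['pixels'].sum()); fit(r['pixels'],.03,T)
go(.4688,.3803,.015,2.0024)
```

```text
heatsink_center 0.74 322 219 [0.4729 0.3825 0.015 ]
0.84 5386
fit c 0.4677 0.3796 size 0.059 0.056 ang mod90 0.4323 px [321. 224.]
t 15.08 tcp [0.4697 0.3809 0.0829] jaw 2.0034 open 0.0801 F [ 0.1  0.4 -0.1]
 tool shift cm (no turn): [ 0.12 -0.03  6.79]
 tilt x,y [0.0019 0.0024] levelling turn (tool axes) [0.0014 0.0028 0.    ]
  world turn -3.143 => tool rz 3.143  j6 -2.15  shift after turn [-0.09  0.01  6.79]
  world turn -0.001 => tool rz 0.001  j6 -2.15  shift after turn [ 0.12 -0.03  6.79]
  world turn 3.141 => tool rz -3.141  j6 -2.15  shift after turn [-0.09  0.01  6.79]
```

View pics/w_hs2.png

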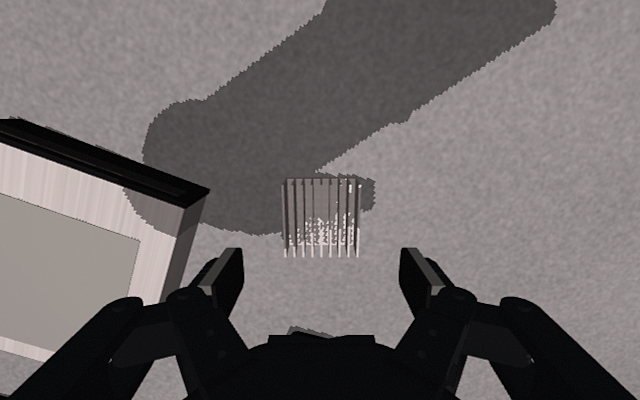

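Fins run along the tool x and the sink sits centred at (321,220). Down to TCP z 0.008, so the tips stay above the foot and later clear the frame.

>>> arm_command([
  {"x":0.1,"y":-0.05,"z":1.5,"rx":0,"ry":0,"rz":0},
  {"x":0,"y":0,"z":1.5,"rx":0,"ry":0,"rz":0},
  {"x":0,"y":0,"z":1.5,"rx":0,"ry":0,"rz":0},
  {"x":0,"y":0,"z":1.5,"rx":0,"ry":0,"rz":0},
  {"x":0,"y":0,"z":1,"rx":0,"ry":0,"rz":0},
  {"x":0,"y":0,"z":0.4,"rx":0,"ry":0,"rz":0},
  {"x":0,"y":0,"z":0,"rx":0,"ry":0,"rz":0},
  {"x":0,"y":0,"z":0,"rx":0,"ry":0,"rz":0},
  {"x":0,"y":0,"z":0,"rx":0,"ry":0,"rz":0},
])

```text
time_s: 15.83
eef_pos: [0.4688, 0.3799, 0.0082]
ee_rot: [-0.674, 3.067, 0.002]
force: [1.0, 0.6, 0.4]
opening: 0.0801
```

Run:
```python
from h import *
go(.469,.3802,.008,2.0024)
o,p,d=shot('w_hs3')
```

```text
t 15.83 tcp [0.4688 0.3799 0.0082] jaw 2.0037 open 0.0801 F [1.  0.6 0.4]
 tool shift cm (no turn): [-0.03  0.02  0.02]
 tilt x,y [0.0013 0.0015] levelling turn (tool axes) [ 0.0008  0.0018 -0.    ]
  world turn -3.143 => tool rz 3.143  j6 -2.15  shift after turn [ 0.03 -0.02  0.02]
  world turn -0.001 => tool rz 0.001  j6 -2.15  shift after turn [-0.03  0.02  0.02]
  world turn 3.14 => tool rz -3.14  j6 -2.15  shift after turn [ 0.03 -0.02  0.02]
```

View pics/w_hs3.png

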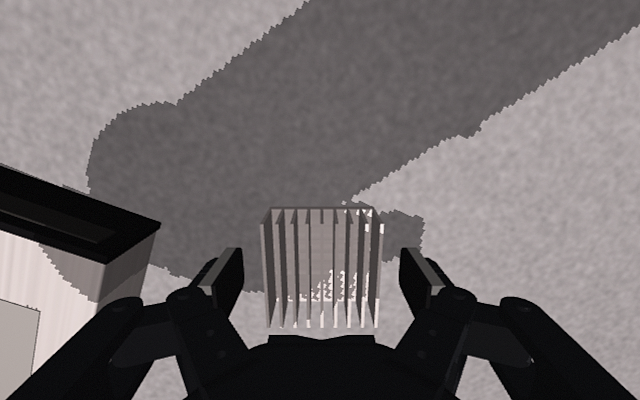

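Sink is centred between the pads (261 to 383). Close, then lift to clear the drive.

>>> arm_command([
  {"x":0,"y":0,"z":0,"rx":0,"ry":0,"rz":0},
  {"x":0,"y":0,"z":0,"rx":0,"ry":0,"rz":0},
  {"x":0,"y":0,"z":0,"rx":0,"ry":0,"rz":0},
  {"x":0,"y":0,"z":0,"rx":0,"ry":0,"rz":0},
  {"x":0,"y":0,"z":0,"rx":0,"ry":0,"rz":0},
  {"x":0,"y":0,"z":0,"rx":0,"ry":0,"rz":0},
  {"x":0,"y":0,"z":0,"rx":0,"ry":0,"rz":0},
  {"x":0,"y":0,"z":0,"rx":0,"ry":0,"rz":0},
  {"x":0,"y":0,"z":0,"rx":0,"ry":0,"rz":0},
], hand=4.5)

```text
time_s: 16.63
eef_pos: [0.4686, 0.3798, 0.0078]
ee_rot: [-0.675, 3.067, 0.001]
force: [-0.7, 0.4, 5.6]
opening: 0.0547
```

>>> arm_command([
  {"x":0,"y":0,"z":-0.5,"rx":0,"ry":0,"rz":0},
  {"x":0,"y":0,"z":-1,"rx":0,"ry":0,"rz":0},
  {"x":0,"y":0,"z":-2,"rx":0,"ry":0,"rz":0},
  {"x":0,"y":0,"z":-2,"rx":0,"ry":0,"rz":0},
  {"x":0,"y":0,"z":-2,"rx":0,"ry":0,"rz":0},
  {"x":0,"y":0,"z":-2,"rx":0,"ry":0,"rz":0},
  {"x":0,"y":0,"z":-2,"rx":0,"ry":0,"rz":0},
  {"x":0,"y":0,"z":-1,"rx":0,"ry":0,"rz":0},
  {"x":0,"y":0,"z":0,"rx":0,"ry":0,"rz":0},
  {"x":0,"y":0,"z":0,"rx":0,"ry":0,"rz":0},
])

```text
time_s: 17.47
eef_pos: [0.468, 0.3793, 0.1314]
ee_rot: [0.674, -3.068, -0.001]
force: [0.7, 0.5, -3.1]
opening: 0.0548
```

Run:
```python
from h import *
go(.5804,-.2105,.12,1.531)
o,p,d=shot('w_hs4')
```

```text
t 17.47 tcp [0.468  0.3793 0.1314] jaw 2.0034 open 0.0548 F [ 0.7  0.5 -3.1]
 tool shift cm (no turn): [ 14.52 -58.26   1.11]
 tilt x,y [-0.0007  0.0004] levelling turn (tool axes) [ 0.0006 -0.0005 -0.    ]
  world turn -3.614 => tool rz 3.614  j6 -2.15  shift after turn [13.58 58.49  1.18]
  world turn -0.472 => tool rz 0.472  j6 -2.15  shift after turn [-13.58 -58.49   1.09]
  world turn 2.669 => tool rz -2.669  j6 -2.15  shift after turn [13.58 58.49  1.18]
```

View pics/w_hs4.png

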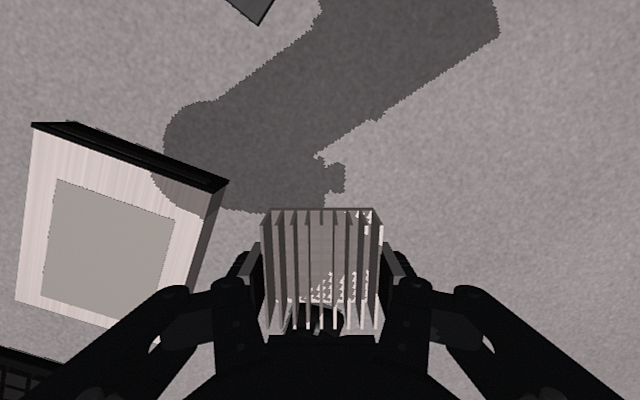

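Sink is held level and weighs in at about 3 N. Carry it over the socket.

>>> arm_command([
  {"x":0.3,"y":-1.2,"z":0,"rx":0,"ry":0,"rz":0},
  {"x":0.7,"y":-2.8,"z":0,"rx":0,"ry":0,"rz":0},
  {"x":0.8,"y":-3.2,"z":0,"rx":0,"ry":0,"rz":0},
  {"x":0.8,"y":-3.2,"z":0,"rx":0,"ry":0,"rz":0},
  {"x":0.8,"y":-3.2,"z":0,"rx":0,"ry":0,"rz":0},
  {"x":0.8,"y":-3.2,"z":0,"rx":0,"ry":0,"rz":0},
  {"x":0.8,"y":-3.2,"z":0,"rx":0,"ry":0,"rz":0},
  {"x":0.8,"y":-3.2,"z":0,"rx":0,"ry":0,"rz":0},
  {"x":0.8,"y":-3.2,"z":0,"rx":0,"ry":0,"rz":0},
  {"x":0.8,"y":-3.2,"z":0,"rx":0,"ry":0,"rz":0},
  {"x":0.8,"y":-3.2,"z":0,"rx":0,"ry":0,"rz":0},
  {"x":0.8,"y":-3.2,"z":0,"rx":0,"ry":0,"rz":0},
  {"x":0.8,"y":-3.2,"z":0,"rx":0,"ry":0,"rz":0},
  {"x":0.8,"y":-3.2,"z":0,"rx":0,"ry":0,"rz":0},
  {"x":0.8,"y":-3.2,"z":0,"rx":0,"ry":0,"rz":0},
  {"x":0.8,"y":-3.2,"z":0,"rx":0,"ry":0,"rz":0},
  {"x":0.8,"y":-3.2,"z":0,"rx":0,"ry":0,"rz":0},
  {"x":0.8,"y":-3.2,"z":0,"rx":0,"ry":0,"rz":0},
  {"x":0.5,"y":-2,"z":0,"rx":0,"ry":0,"rz":0},
  {"x":0.2,"y":-1,"z":0,"rx":0,"ry":0,"rz":0},
])

```text
time_s: 19.18
eef_pos: [0.5794, -0.2128, 0.1296]
ee_rot: [0.669, -3.066, -0.001]
force: [-0.5, 0.7, -1.7]
opening: 0.0548
```

>>> arm_command([
  {"x":0,"y":0,"z":0,"rx":0,"ry":0,"rz":0.1},
  {"x":0,"y":0,"z":0,"rx":0,"ry":0,"rz":0.1},
  {"x":0,"y":0,"z":0,"rx":0,"ry":0,"rz":0.1},
  {"x":0,"y":0,"z":0,"rx":0,"ry":0,"rz":0.1},
  {"x":0,"y":0,"z":0,"rx":0,"ry":0,"rz":0.072},
  {"x":0,"y":0,"z":0,"rx":0,"ry":0,"rz":0},
  {"x":0,"y":0,"z":0,"rx":0,"ry":0,"rz":0},
  {"x":0,"y":0,"z":0,"rx":0,"ry":0,"rz":0},
])

```text
time_s: 19.85
eef_pos: [0.5803, -0.2096, 0.1311]
ee_rot: [-0.058, -3.14, -0.0]
force: [0.1, 0.1, -2.2]
opening: 0.0547
```

Run:
```python
from h import *
go(.5804,-.2105,.045,1.531)
o,p,d=shot('w_hs5')
HE=np.array(camera_model('wrist')['hand_eye'])
for u,v in((261,224),(383,224),(272,208),(376,208),(266,327),(378,327)): print(u,v,at_z('wrist',u,v,-.022,HE).round(4))
```

```text
t 19.85 tcp [ 0.5803 -0.2096  0.1311] jaw 1.534 open 0.0547 F [ 0.1  0.1 -2.2]
 tool shift cm (no turn): [-0.02 -0.09  8.61]
 tilt x,y [-0.001   0.0003] levelling turn (tool axes) [ 0.0003 -0.0011 -0.    ]
  world turn -3.145 => tool rz 3.145  j6 -1.58  shift after turn [0.   0.08 8.61]
  world turn -0.003 => tool rz 0.003  j6 -1.58  shift after turn [-0.02 -0.09  8.61]
  world turn 3.139 => tool rz -3.139  j6 -1.58  shift after turn [0.   0.08 8.61]
261 224 [ 0.0258 -0.0274 -0.022 ]
383 224 [ 0.0258  0.0275 -0.022 ]
272 208 [ 0.0333 -0.0221 -0.022 ]
376 208 [ 0.0333  0.024  -0.022 ]
266 327 [-0.0295 -0.0281 -0.022 ]
378 327 [-0.0295  0.0283 -0.022 ]
```

View pics/w_hs5.png

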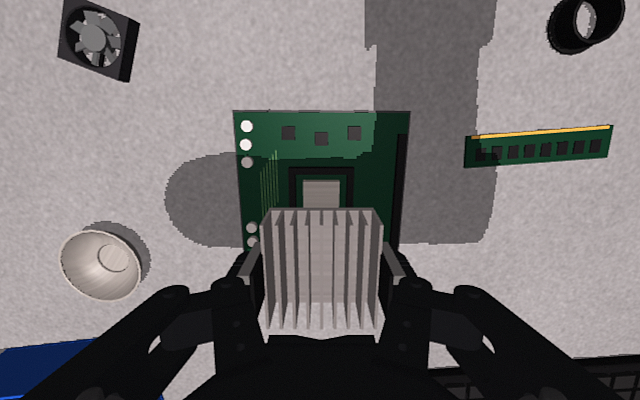

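Centre of the sink sits about 1.5 mm toward tool -x. Correct for it and lower (final TCP z about 0.023).

>>> arm_command([
  {"x":0.13,"y":-0.08,"z":1.5,"rx":0,"ry":0,"rz":0},
  {"x":0,"y":0,"z":2,"rx":0,"ry":0,"rz":0},
  {"x":0,"y":0,"z":2,"rx":0,"ry":0,"rz":0},
  {"x":0,"y":0,"z":2,"rx":0,"ry":0,"rz":0},
  {"x":0,"y":0,"z":1,"rx":0,"ry":0,"rz":0},
  {"x":0,"y":0,"z":0.8,"rx":0,"ry":0,"rz":0},
  {"x":0,"y":0,"z":0.5,"rx":0,"ry":0,"rz":0},
  {"x":0,"y":0,"z":0.3,"rx":0,"ry":0,"rz":0},
  {"x":0,"y":0,"z":0.3,"rx":0,"ry":0,"rz":0},
  {"x":0,"y":0,"z":0,"rx":0,"ry":0,"rz":0},
  {"x":0,"y":0,"z":0,"rx":0,"ry":0,"rz":0},
  {"x":0,"y":0,"z":0,"rx":0,"ry":0,"rz":0},
])

```text
time_s: 20.9
eef_pos: [0.5798, -0.2107, 0.0286]
ee_rot: [0.061, 3.14, -0.0]
force: [-1.0, -1.3, -0.4]
opening: 0.0547
```

Run:
```python
from h import *
go(.5788,-.2105,.0225,1.531)
o,p,d=shot('w_hs6')
p,d=get_image('scene');cv2.imwrite('pics/s_hs6.png',cv2.resize(p[220:340,240:400],(800,600),interpolation=cv2.INTER_CUBIC))
```

```text
t 20.9 tcp [ 0.5798 -0.2107  0.0286] jaw 1.5317 open 0.0547 F [-1.  -1.3 -0.4]
 tool shift cm (no turn): [0.1  0.01 0.61]
 tilt x,y [ 0.0012 -0.0002] levelling turn (tool axes) [-0.0001  0.0012  0.    ]
  world turn -3.142 => tool rz 3.142  j6 -1.59  shift after turn [-0.1  -0.01  0.61]
  world turn -0.001 => tool rz 0.001  j6 -1.59  shift after turn [0.1  0.01 0.61]
  world turn 3.141 => tool rz -3.141  j6 -1.59  shift after turn [-0.1  -0.01  0.61]
```

View pics/s_hs6.png

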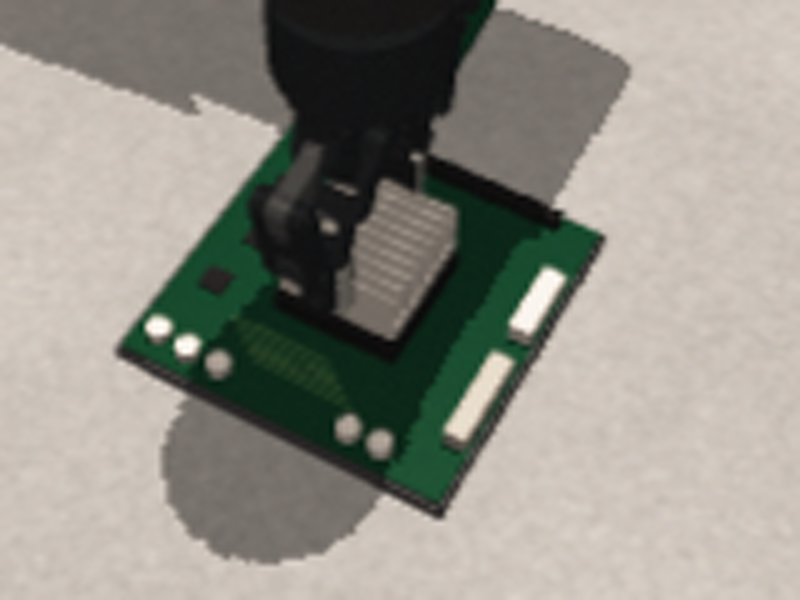

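Sink is over the frame and square. The last 6 mm go in small steps.

>>> arm_command([
  {"x":0.1,"y":0,"z":0.15,"rx":0,"ry":0,"rz":0},
  {"x":0,"y":0,"z":0.15,"rx":0,"ry":0,"rz":0},
  {"x":0,"y":0,"z":0.1,"rx":0,"ry":0,"rz":0},
  {"x":0,"y":0,"z":0.1,"rx":0,"ry":0,"rz":0},
  {"x":0,"y":0,"z":0,"rx":0,"ry":0,"rz":0},
  {"x":0,"y":0,"z":0,"rx":0,"ry":0,"rz":0},
  {"x":0,"y":0,"z":0,"rx":0,"ry":0,"rz":0},
])

```text
time_s: 21.58
eef_pos: [0.5784, -0.2106, 0.0228]
ee_rot: [0.062, 3.141, 0.0]
force: [0.2, -0.3, -0.2]
opening: 0.0546
```

>>> arm_command([
  {"x":0,"y":0,"z":0.05,"rx":0,"ry":0,"rz":0},
  {"x":0,"y":0,"z":0,"rx":0,"ry":0,"rz":0},
  {"x":0,"y":0,"z":0,"rx":0,"ry":0,"rz":0},
])

```text
time_s: 21.83
eef_pos: [0.5785, -0.2106, 0.0228]
ee_rot: [0.061, 3.141, -0.0]
force: [-2.1, 1.6, 4.5]
opening: 0.0547
```

>>> arm_command([
  {"x":0,"y":0,"z":0,"rx":0,"ry":0,"rz":0},
  {"x":0,"y":0,"z":0,"rx":0,"ry":0,"rz":0},
  {"x":0,"y":0,"z":0,"rx":0,"ry":0,"rz":0},
  {"x":0,"y":0,"z":0,"rx":0,"ry":0,"rz":0},
  {"x":0,"y":0,"z":0,"rx":0,"ry":0,"rz":0},
  {"x":0,"y":0,"z":0,"rx":0,"ry":0,"rz":0},
], hand=7.5)

```text
time_s: 22.33
eef_pos: [0.5783, -0.2106, 0.0222]
ee_rot: [-0.062, -3.141, -0.0]
force: [-0.5, 0.3, 0.2]
opening: 0.0746
```

>>> arm_command([
  {"x":0,"y":0,"z":-1,"rx":0,"ry":0,"rz":0},
  {"x":0,"y":0,"z":-2,"rx":0,"ry":0,"rz":0},
  {"x":0,"y":0,"z":-3,"rx":0,"ry":0,"rz":0},
  {"x":0,"y":0,"z":-3,"rx":0,"ry":0,"rz":0},
  {"x":0,"y":0,"z":-3,"rx":0,"ry":0,"rz":0},
  {"x":0,"y":0,"z":-1.5,"rx":0,"ry":0,"rz":0},
  {"x":0,"y":0,"z":0,"rx":0,"ry":0,"rz":0},
  {"x":0,"y":0,"z":0,"rx":0,"ry":0,"rz":0},
  {"x":0,"y":0,"z":0,"rx":0,"ry":0,"rz":0},
])

```text
time_s: 23.08
eef_pos: [0.5781, -0.2103, 0.1568]
ee_rot: [-0.062, -3.14, -0.001]
force: [-0.4, 0.1, -0.4]
opening: 0.0749
```

Run:
```python
from h import *
o,p,d,T=look('w_hs7','heatsink_center',.03)
for r in trace('heatsink_center','wrist')[:1]: print(r['confidence']);fit(r['pixels'],.045,T)
C=cloud('wrist',d,T);print(np.percentile(C[175:215,300:345,2],[5,50,95]))
go(.433,-.382,.2)
```

```text
heatsink_center 0.65 322 201 [ 0.5839 -0.2101  0.03  ]
0.71
fit c 0.5765 -0.2106 size 0.0555 0.0555 ang mod90 1.5406 px [321. 196.]
[0.02189289 0.02343061 0.04544037]
t 23.23 tcp [ 0.5778 -0.2105  0.156 ] jaw 1.5315 open 0.0748 F [ 0.9 -0.   0.6]
 tool shift cm (no turn): [ 13.81 -17.71  -4.38]
 tilt x,y [-0.0023  0.0004] levelling turn (tool axes) [ 0.0003 -0.0023 -0.    ]
```

View pics/w_hs7.png

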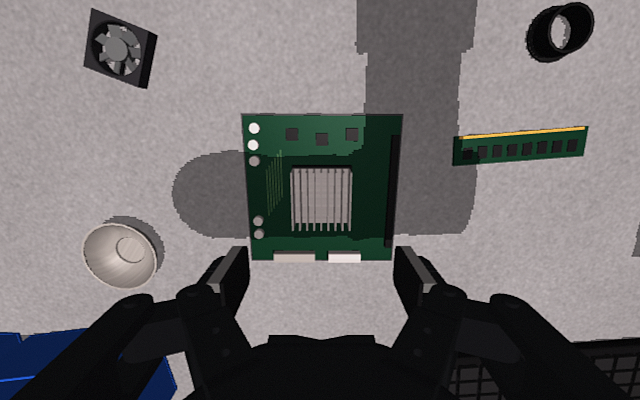

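Sink is seated (fin tops measured at 45 mm, as expected), square, within 2 to 4 mm of the socket. Next the dark fan, seen here at (118,47).

>>> arm_command([
  {"x":1.4,"y":-1.8,"z":-0.3,"rx":0,"ry":0,"rz":0},
  {"x":1.4,"y":-1.8,"z":-0.3,"rx":0,"ry":0,"rz":0},
  {"x":1.4,"y":-1.8,"z":-0.3,"rx":0,"ry":0,"rz":0},
  {"x":1.4,"y":-1.8,"z":-0.3,"rx":0,"ry":0,"rz":0},
  {"x":1.4,"y":-1.8,"z":-0.3,"rx":0,"ry":0,"rz":0},
  {"x":1.4,"y":-1.8,"z":-0.3,"rx":0,"ry":0,"rz":0},
  {"x":1.4,"y":-1.8,"z":-0.3,"rx":0,"ry":0,"rz":0},
  {"x":1.4,"y":-1.8,"z":-0.3,"rx":0,"ry":0,"rz":0},
  {"x":1.4,"y":-1.8,"z":-0.3,"rx":0,"ry":0,"rz":0},
  {"x":1.2,"y":-1.5,"z":-0.3,"rx":0,"ry":0,"rz":0},
  {"x":0,"y":0,"z":0,"rx":0,"ry":0,"rz":0},
  {"x":0,"y":0,"z":0,"rx":0,"ry":0,"rz":0},
  {"x":0,"y":0,"z":0,"rx":0,"ry":0,"rz":0},
])

```text
time_s: 24.32
eef_pos: [0.4335, -0.3817, 0.1865]
ee_rot: [-0.062, -3.14, -0.001]
force: [-0.0, 0.2, -0.7]
opening: 0.075
```

Run:
```python
from h import *
o,p,d,T=look('w_fan','fan_center',.0075)
for r in trace('fan_center','wrist')[:2]:
    print(r['confidence'],r['pixels'].sum(),p[r['pixels']].mean(0).round()); fit(r['pixels'],.015,T)
go(.433,-.382,.2)
```

```text
fan_center 0.97 395 117 [ 0.3627 -0.2991  0.0075]
fan_center 0.86 313 189 [ 0.4395 -0.3911  0.0075]
0.78 1738 [47. 45. 47.]
fit c 0.4377 -0.3893 size 0.0496 0.0532 ang mod90 1.1627 px [315. 188.]
0.7 2295 [50. 98. 40.]
fit c 0.3601 -0.2992 size 0.0509 0.0534 ang mod90 0.4103 px [397. 113.]
t 24.47 tcp [ 0.434  -0.3813  0.1868] jaw 1.5327 open 0.0751 F [ 0.4 -0.4 -0.4]
 tool shift cm (no turn): [ 0.1  -0.07 -1.32]
 tilt x,y [-0.0006  0.0005] levelling turn (tool axes) [ 0.0004 -0.0007 -0.    ]
```

View pics/w_fan.png

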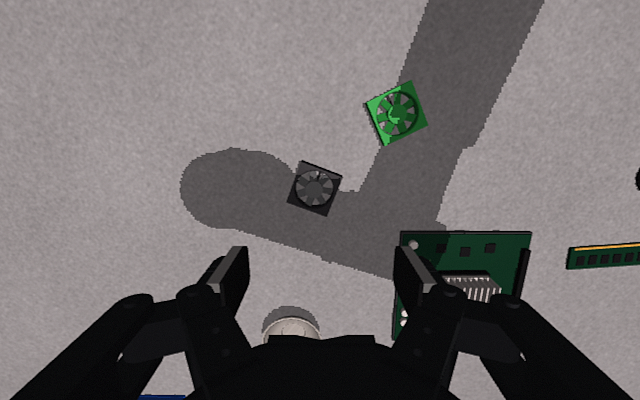

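The dark fan is at (315,189) and the green decoy at (396,113). I take the dark one. Turn the jaw to 1.163 rad and go down to look.

```bash
python3 -c "
from h import *
go(.438,-.3897,.07,1.1627)"
```

```text
t 24.47 tcp [ 0.434  -0.3813  0.1868] jaw 1.5327 open 0.0751 F [ 0.4 -0.4 -0.4]
 tool shift cm (no turn): [-0.44 -0.82 11.68]
 tilt x,y [-0.0006  0.0005] levelling turn (tool axes) [ 0.0004 -0.0007 -0.    ]
  world turn -3.512 => tool rz 3.512  j6 -1.23  shift after turn [ 0.69  0.6  11.68]
  world turn -0.37 => tool rz 0.37  j6 -1.23  shift after turn [-0.71 -0.61 11.68]
  world turn 2.772 => tool rz -2.772  j6 -1.23  shift after turn [ 0.69  0.6  11.68]
```

>>> arm_command([
  {"x":0,"y":0,"z":0,"rx":0,"ry":0,"rz":0.1},
  {"x":0,"y":0,"z":0,"rx":0,"ry":0,"rz":0.1},
  {"x":0,"y":0,"z":0,"rx":0,"ry":0,"rz":0.1},
  {"x":0,"y":0,"z":0,"rx":0,"ry":0,"rz":0.07},
  {"x":-0.2,"y":-0.15,"z":2.5,"rx":0,"ry":0,"rz":0},
  {"x":-0.2,"y":-0.15,"z":2.5,"rx":0,"ry":0,"rz":0},
  {"x":-0.2,"y":-0.15,"z":2.5,"rx":0,"ry":0,"rz":0},
  {"x":-0.1,"y":-0.15,"z":2.5,"rx":0,"ry":0,"rz":0},
  {"x":0,"y":0,"z":1.7,"rx":0,"ry":0,"rz":0},
  {"x":0,"y":0,"z":0,"rx":0,"ry":0,"rz":0},
  {"x":0,"y":0,"z":0,"rx":0,"ry":0,"rz":0},
  {"x":0,"y":0,"z":0,"rx":0,"ry":0,"rz":0},
], hand=7)

```text
time_s: 25.47
eef_pos: [0.4384, -0.3906, 0.072]
ee_rot: [0.637, 3.075, -0.002]
force: [1.3, 0.6, 0.6]
opening: 0.0702
```

Run:
```python
from h import *
o,p,d,T=look('w_fan2','fan_center',.0075)
for r in trace('fan_center','wrist')[:2]:
    print(r['confidence'],r['pixels'].sum(),p[r['pixels']].mean(0).round()); fit(r['pixels'],.015,T)
go(.438,-.3897,.005,1.163)
```

```text
fan_center 0.71 321 215 [ 0.4378 -0.391   0.0075]
fan_center 0.68 401 62 [ 0.3612 -0.2997  0.0075]
fan_center 0.59 618 302 [ 0.6077 -0.1919  0.0075]
0.86 6550 [ 58. 116.  47.]
fit c 0.3607 -0.2996 size 0.051 0.0534 ang mod90 0.4133 px [405.  56.]
0.8 4363 [51. 50. 52.]
fit c 0.4376 -0.3896 size 0.0511 0.0547 ang mod90 1.1624 px [322. 215.]
t 25.62 tcp [ 0.4385 -0.3906  0.0721] jaw 1.1619 open 0.0701 F [-0.6  0.2  0.3]
 tool shift cm (no turn): [0.1  0.06 6.71]
 tilt x,y [ 0.0024 -0.0013] levelling turn (tool axes) [-0.0002  0.0028 -0.    ]
  world turn -3.141 => tool rz 3.141  j6 -1.59  shift after turn [-0.06 -0.06  6.71]
  world turn 0.001 => tool rz -0.001  j6 -1.59  shift after turn [0.1  0.07 6.71]
  world turn 3.143 => tool rz -3.143  j6 -1.59  shift after turn [-0.06 -0.06  6.71]
```

View pics/w_fan2.png

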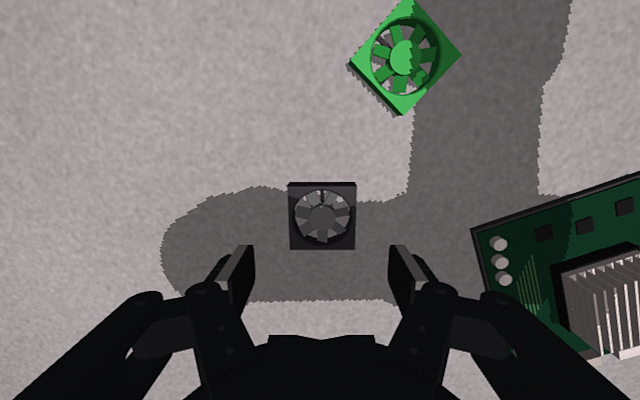

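The dark fan is centred between the fingers at (322,215). Descend to TCP z 0.004.

>>> arm_command([
  {"x":0,"y":0.04,"z":1.5,"rx":0,"ry":0,"rz":0},
  {"x":0,"y":0,"z":1.5,"rx":0,"ry":0,"rz":0},
  {"x":0,"y":0,"z":1.5,"rx":0,"ry":0,"rz":0},
  {"x":0,"y":0,"z":1.2,"rx":0,"ry":0,"rz":0},
  {"x":0,"y":0,"z":0.7,"rx":0,"ry":0,"rz":0},
  {"x":0,"y":0,"z":0.3,"rx":0,"ry":0,"rz":0},
  {"x":0,"y":0,"z":0,"rx":0,"ry":0,"rz":0},
  {"x":0,"y":0,"z":0,"rx":0,"ry":0,"rz":0},
  {"x":0,"y":0,"z":0,"rx":0,"ry":0,"rz":0},
])

```text
time_s: 26.37
eef_pos: [0.4383, -0.3903, 0.0044]
ee_rot: [0.638, 3.075, -0.001]
force: [-0.6, -0.4, -0.5]
opening: 0.0703
```

Run:
```python
from h import *
go(.439,-.3903,.004,1.163)
o,p,d=shot('w_fan3')
```

```text
t 26.37 tcp [ 0.4383 -0.3903  0.0044] jaw 1.1617 open 0.0703 F [-0.6 -0.4 -0.5]
 tool shift cm (no turn): [-0.06  0.02  0.04]
 tilt x,y [ 0.0013 -0.0008] levelling turn (tool axes) [-0.0002  0.0016 -0.    ]
  world turn -3.14 => tool rz 3.14  j6 -1.59  shift after turn [ 0.06 -0.02  0.04]
  world turn 0.001 => tool rz -0.001  j6 -1.59  shift after turn [-0.06  0.02  0.04]
  world turn 3.143 => tool rz -3.143  j6 -1.59  shift after turn [ 0.06 -0.02  0.04]
```

View pics/w_fan3.png

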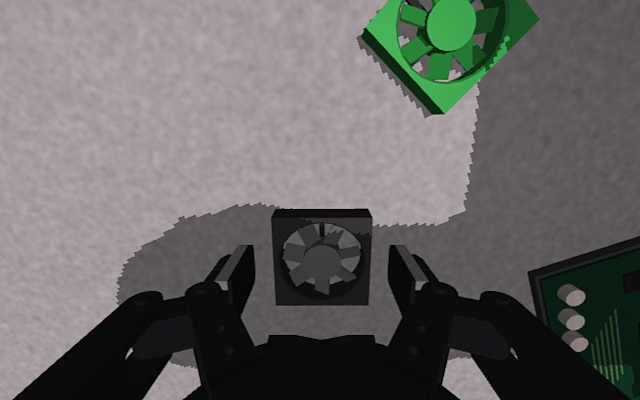

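Fan is centred (272 to 371 px). Close and lift.

>>> arm_command([
  {"x":0,"y":0,"z":0,"rx":0,"ry":0,"rz":0},
  {"x":0,"y":0,"z":0,"rx":0,"ry":0,"rz":0},
  {"x":0,"y":0,"z":0,"rx":0,"ry":0,"rz":0},
  {"x":0,"y":0,"z":0,"rx":0,"ry":0,"rz":0},
  {"x":0,"y":0,"z":0,"rx":0,"ry":0,"rz":0},
  {"x":0,"y":0,"z":0,"rx":0,"ry":0,"rz":0},
  {"x":0,"y":0,"z":0,"rx":0,"ry":0,"rz":0},
  {"x":0,"y":0,"z":0,"rx":0,"ry":0,"rz":0},
  {"x":0,"y":0,"z":0,"rx":0,"ry":0,"rz":0},
], hand=4)

```text
time_s: 27.17
eef_pos: [0.4384, -0.3904, 0.005]
ee_rot: [0.637, 3.075, -0.002]
force: [-0.5, 2.2, 5.2]
opening: 0.0517
```

>>> arm_command([
  {"x":0,"y":0,"z":-0.5,"rx":0,"ry":0,"rz":0},
  {"x":0,"y":0,"z":-1,"rx":0,"ry":0,"rz":0},
  {"x":0,"y":0,"z":-2,"rx":0,"ry":0,"rz":0},
  {"x":0,"y":0,"z":-2,"rx":0,"ry":0,"rz":0},
  {"x":0,"y":0,"z":-2,"rx":0,"ry":0,"rz":0},
  {"x":0,"y":0,"z":-2,"rx":0,"ry":0,"rz":0},
  {"x":0,"y":0,"z":-2,"rx":0,"ry":0,"rz":0},
  {"x":0,"y":0,"z":-1,"rx":0,"ry":0,"rz":0},
  {"x":0,"y":0,"z":0,"rx":0,"ry":0,"rz":0},
  {"x":0,"y":0,"z":0,"rx":0,"ry":0,"rz":0},
])

```text
time_s: 28.0
eef_pos: [0.4379, -0.3898, 0.1282]
ee_rot: [0.638, 3.075, 0.001]
force: [0.8, -1.0, -1.3]
opening: 0.0511
```

Run:
```python
from h import *
go(.578,-.2105,.12,1.533)
o,p,d=shot('w_fan4')
```

```text
t 28.0 tcp [ 0.4379 -0.3898  0.1282] jaw 1.1615 open 0.0511 F [ 0.8 -1.  -1.3]
 tool shift cm (no turn): [-5.72 22.02  0.84]
 tilt x,y [0.0007 0.0004] levelling turn (tool axes) [ 0.0006  0.0005 -0.    ]
  world turn -2.77 => tool rz 2.77  j6 -1.59  shift after turn [ 13.33 -18.44   0.8 ]
  world turn 0.371 => tool rz -0.371  j6 -1.59  shift after turn [-13.33  18.44   0.84]
  world turn 3.513 => tool rz -3.513  j6 -1.59  shift after turn [ 13.33 -18.44   0.8 ]
```

View pics/w_fan4.png

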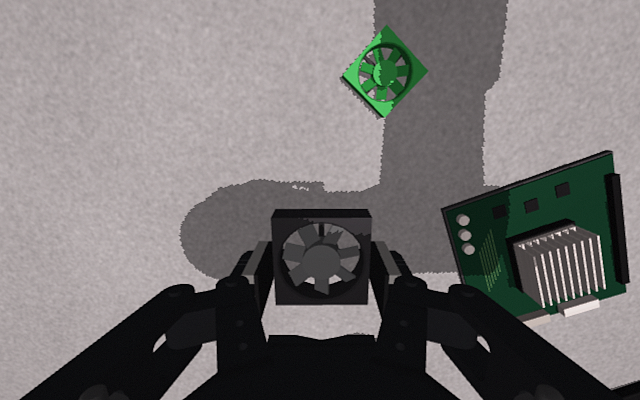

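>>> arm_command([
  {"x":0,"y":0,"z":0,"rx":0,"ry":0,"rz":-0.1},
  {"x":0,"y":0,"z":0,"rx":0,"ry":0,"rz":-0.1},
  {"x":0,"y":0,"z":0,"rx":0,"ry":0,"rz":-0.1},
  {"x":0,"y":0,"z":0,"rx":0,"ry":0,"rz":-0.071},
  {"x":-1,"y":1.4,"z":0,"rx":0,"ry":0,"rz":0},
  {"x":-1.5,"y":2.1,"z":0,"rx":0,"ry":0,"rz":0},
  {"x":-1.5,"y":2.1,"z":0,"rx":0,"ry":0,"rz":0},
  {"x":-1.5,"y":2.1,"z":0,"rx":0,"ry":0,"rz":0},
  {"x":-1.5,"y":2.1,"z":0,"rx":0,"ry":0,"rz":0},
  {"x":-1.5,"y":2.1,"z":0,"rx":0,"ry":0,"rz":0},
  {"x":-1.5,"y":2.1,"z":0,"rx":0,"ry":0,"rz":0},
  {"x":-1.5,"y":2.1,"z":0,"rx":0,"ry":0,"rz":0},
  {"x":-1.2,"y":1.5,"z":0,"rx":0,"ry":0,"rz":0},
  {"x":-0.6,"y":0.8,"z":0,"rx":0,"ry":0,"rz":0},
  {"x":0,"y":0,"z":0,"rx":0,"ry":0,"rz":0},
  {"x":0,"y":0,"z":0,"rx":0,"ry":0,"rz":0},
  {"x":0,"y":0,"z":0,"rx":0,"ry":0,"rz":0},
])

```text
time_s: 29.47
eef_pos: [0.577, -0.2117, 0.1276]
ee_rot: [-0.061, -3.14, -0.0]
force: [-0.4, -0.1, -0.4]
opening: 0.0516
```

Run:
```python
from h import *
go(.578,-.2105,.052,1.533)
o,p,d=shot('w_fan5')
HE=np.array(camera_model('wrist')['hand_eye'])
for u,v in((274,218),(371,218),(275,304),(367,304)): print(u,v,at_z('wrist',u,v,-.0103,HE).round(4))
```

```text
t 29.47 tcp [ 0.577  -0.2117  0.1276] jaw 1.5321 open 0.0516 F [-0.4 -0.1 -0.4]
 tool shift cm (no turn): [-0.11  0.13  7.56]
 tilt x,y [-0.0013  0.0001] levelling turn (tool axes) [ 0.     -0.0013 -0.    ]
  world turn -3.141 => tool rz 3.141  j6 -1.58  shift after turn [ 0.09 -0.13  7.56]
  world turn 0.001 => tool rz -0.001  j6 -1.58  shift after turn [-0.11  0.13  7.56]
  world turn 3.143 => tool rz -3.143  j6 -1.58  shift after turn [ 0.09 -0.13  7.56]
274 218 [ 0.0245 -0.0234 -0.0103]
371 218 [ 0.0245  0.0241 -0.0103]
275 304 [-0.0245 -0.0252 -0.0103]
367 304 [-0.0245  0.0244 -0.0103]
```

View pics/w_fan5.png

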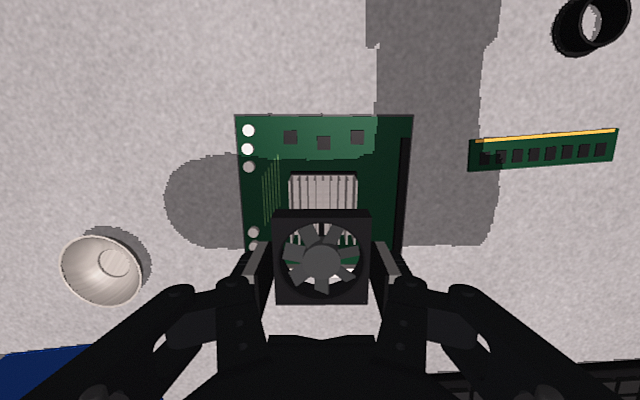

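Fan is centred in the hand and square with the sink. Lower it (final TCP z about 0.050).

>>> arm_command([
  {"x":-0.1,"y":0.12,"z":1.5,"rx":0,"ry":0,"rz":0},
  {"x":0,"y":0,"z":2,"rx":0,"ry":0,"rz":0},
  {"x":0,"y":0,"z":1.5,"rx":0,"ry":0,"rz":0},
  {"x":0,"y":0,"z":1,"rx":0,"ry":0,"rz":0},
  {"x":0,"y":0,"z":0.6,"rx":0,"ry":0,"rz":0},
  {"x":0,"y":0,"z":0.4,"rx":0,"ry":0,"rz":0},
  {"x":0,"y":0,"z":0.2,"rx":0,"ry":0,"rz":0},
  {"x":0,"y":0,"z":0,"rx":0,"ry":0,"rz":0},
  {"x":0,"y":0,"z":0,"rx":0,"ry":0,"rz":0},
  {"x":0,"y":0,"z":0,"rx":0,"ry":0,"rz":0},
])

```text
time_s: 30.35
eef_pos: [0.5792, -0.2101, 0.0572]
ee_rot: [0.06, 3.14, -0.0]
force: [0.2, 0.3, -1.0]
opening: 0.0512
```

Run:
```python
from h import *
go(.578,-.2105,.050,1.533)
o,p,d=shot('w_fan6')
p,d=get_image('scene');cv2.imwrite('pics/s_fan6.png',cv2.resize(p[220:340,240:400],(800,600),interpolation=cv2.INTER_CUBIC))
```

```text
t 30.35 tcp [ 0.5792 -0.2101  0.0572] jaw 1.5326 open 0.0512 F [ 0.2  0.3 -1. ]
 tool shift cm (no turn): [ 0.12 -0.05  0.72]
 tilt x,y [ 0.0013 -0.0002] levelling turn (tool axes) [-0.0001  0.0013  0.    ]
  world turn -3.141 => tool rz 3.141  j6 -1.59  shift after turn [-0.11  0.05  0.72]
  world turn 0.0 => tool rz -0.0  j6 -1.59  shift after turn [ 0.12 -0.05  0.72]
  world turn 3.142 => tool rz -3.142  j6 -1.59  shift after turn [-0.11  0.05  0.72]
```

View pics/w_fan6.png

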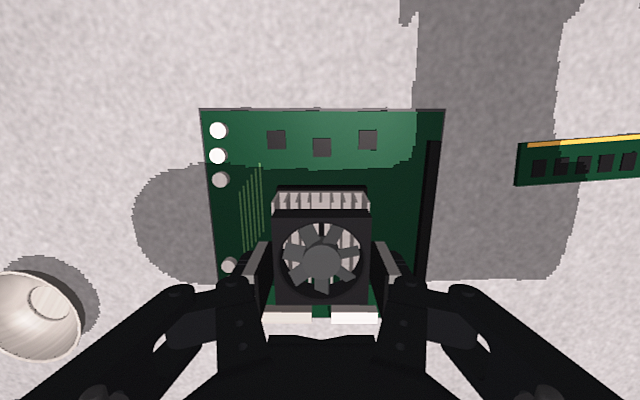

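View pics/s_fan6.png

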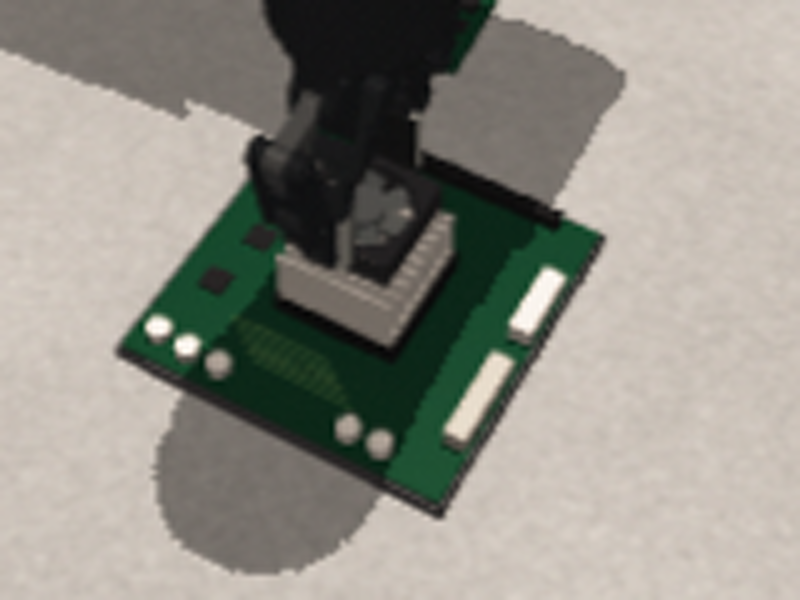

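Run:
```python
from h import *
HE=np.array(camera_model('wrist')['hand_eye'])
for u,v in((272,188),(370,188),(272,192),(370,192)): print(u,v,at_z('wrist',u,v,.0122,HE).round(4))
```

```text
272 188 [ 0.0343 -0.0277  0.0122]
370 188 [0.0343 0.0269 0.0122]
272 192 [ 0.032  -0.0278  0.0122]
370 192 [0.032  0.027  0.0122]
```

The bright front face ends at row 191, which puts the sink centre within 1 mm of the hand. Lower straight down.

>>> arm_command([
  {"x":0,"y":0,"z":0.2,"rx":0,"ry":0,"rz":0},
  {"x":0,"y":0,"z":0.2,"rx":0,"ry":0,"rz":0},
  {"x":0,"y":0,"z":0.15,"rx":0,"ry":0,"rz":0},
  {"x":0,"y":0,"z":0.1,"rx":0,"ry":0,"rz":0},
  {"x":0,"y":0,"z":0,"rx":0,"ry":0,"rz":0},
  {"x":0,"y":0,"z":0,"rx":0,"ry":0,"rz":0},
  {"x":0,"y":0,"z":0,"rx":0,"ry":0,"rz":0},
])

```text
time_s: 31.03
eef_pos: [0.5788, -0.21, 0.0501]
ee_rot: [0.06, 3.141, -0.0]
force: [-1.2, 1.4, 1.9]
opening: 0.0514
```

Contact felt. Release and rise.

>>> arm_command([
  {"x":0,"y":0,"z":0,"rx":0,"ry":0,"rz":0},
  {"x":0,"y":0,"z":0,"rx":0,"ry":0,"rz":0},
  {"x":0,"y":0,"z":0,"rx":0,"ry":0,"rz":0},
  {"x":0,"y":0,"z":0,"rx":0,"ry":0,"rz":0},
  {"x":0,"y":0,"z":0,"rx":0,"ry":0,"rz":0},
  {"x":0,"y":0,"z":0,"rx":0,"ry":0,"rz":0},
], hand=6.8)

```text
time_s: 31.53
eef_pos: [0.5787, -0.21, 0.0497]
ee_rot: [-0.06, -3.141, -0.0]
force: [0.6, 0.1, -0.8]
opening: 0.0681
```

>>> arm_command([
  {"x":0,"y":0,"z":-1,"rx":0,"ry":0,"rz":0},
  {"x":0,"y":0,"z":-2,"rx":0,"ry":0,"rz":0},
  {"x":0,"y":0,"z":-3,"rx":0,"ry":0,"rz":0},
  {"x":0,"y":0,"z":-3,"rx":0,"ry":0,"rz":0},
  {"x":0,"y":0,"z":-3,"rx":0,"ry":0,"rz":0},
  {"x":0,"y":0,"z":0,"rx":0,"ry":0,"rz":0},
  {"x":0,"y":0,"z":0,"rx":0,"ry":0,"rz":0},
  {"x":0,"y":0,"z":0,"rx":0,"ry":0,"rz":0},
])

```text
time_s: 32.2
eef_pos: [0.5787, -0.2098, 0.17]
ee_rot: [0.06, 3.141, 0.001]
force: [-0.3, 0.4, -0.8]
opening: 0.0682
```

Run:
```python
from h import *
o,p,d,T=look('w_fan7','fan_center',.0525)
for r in trace('fan_center','wrist')[:1]: print(r['confidence']);fit(r['pixels'],.06,T)
for r in trace('heatsink_center','wrist')[:1]: print(r['confidence']);fit(r['pixels'],.045,T)
C=cloud('wrist',d,T);print(np.percentile(C[185:215,290:350,2],[5,50,95]))
go(.44,.009,.17)
```

```text
fan_center 0.7 323 199 [ 0.5798 -0.2087  0.0525]
0.88
fit c 0.5778 -0.2099 size 0.0516 0.0534 ang mod90 1.5323 px [321. 197.]
0.59
fit c 0.5573 -0.2168 size 0.0314 0.0644 ang mod90 0.4844 px [311. 175.]
[0.0217164  0.05527217 0.06013995]
t 32.4 tcp [ 0.5783 -0.2099  0.1686] jaw 1.5326 open 0.0681 F [0.3 0.2 0.3]
 tool shift cm (no turn): [14.65 21.34 -0.1 ]
 tilt x,y [-0.002   0.0003] levelling turn (tool axes) [ 0.0002 -0.002   0.    ]
```

View pics/w_fan7.png

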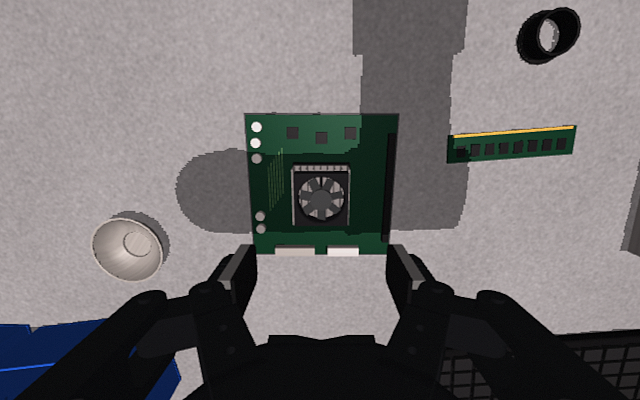

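Fan is seated with its top at 60 mm and about (0.579, -0.210). Now the duct, seen at (548,36).

>>> arm_command([
  {"x":1.3,"y":1.9,"z":0,"rx":0,"ry":0,"rz":0},
  {"x":1.3,"y":1.9,"z":0,"rx":0,"ry":0,"rz":0},
  {"x":1.3,"y":1.9,"z":0,"rx":0,"ry":0,"rz":0},
  {"x":1.3,"y":1.9,"z":0,"rx":0,"ry":0,"rz":0},
  {"x":1.3,"y":1.9,"z":0,"rx":0,"ry":0,"rz":0},
  {"x":1.3,"y":1.9,"z":0,"rx":0,"ry":0,"rz":0},
  {"x":1.3,"y":1.9,"z":0,"rx":0,"ry":0,"rz":0},
  {"x":1.3,"y":1.9,"z":0,"rx":0,"ry":0,"rz":0},
  {"x":1.3,"y":1.9,"z":0,"rx":0,"ry":0,"rz":0},
  {"x":1.3,"y":1.9,"z":0,"rx":0,"ry":0,"rz":0},
  {"x":1.3,"y":1.9,"z":0,"rx":0,"ry":0,"rz":0},
  {"x":0,"y":0,"z":0,"rx":0,"ry":0,"rz":0},
  {"x":0,"y":0,"z":0,"rx":0,"ry":0,"rz":0},
  {"x":0,"y":0,"z":0,"rx":0,"ry":0,"rz":0},
])

```text
time_s: 33.57
eef_pos: [0.4438, 0.0041, 0.1696]
ee_rot: [-0.059, -3.141, 0.0]
force: [-0.4, -0.1, 0.0]
opening: 0.0681
```

Run:
```python
from h import *
o,p,d,T=look('w_duct','duct_center',.011)
for r in trace('duct_center','wrist')[:1]: print(r['confidence']);fit(r['pixels'],.003,T);fit(r['pixels'],.022,T)
go(.44,.009,.07)
```

```text
duct_center 0.97 326 186 [0.4427 0.0089 0.011 ]
0.59
fit c 0.4401 0.0104 size 0.0466 0.0474 ang mod90 1.5328 px [327. 182.]
fit c 0.4359 0.0102 size 0.0437 0.0445 ang mod90 1.5328 px [327. 182.]
t 33.72 tcp [0.444  0.0037 0.1695] jaw 1.5314 open 0.0681 F [-0.4  0.6  0.3]
 tool shift cm (no turn): [0.41 0.52 9.95]
 tilt x,y [-0.0008 -0.0004] levelling turn (tool axes) [-0.0004 -0.0008 -0.    ]
```

View pics/w_duct.png

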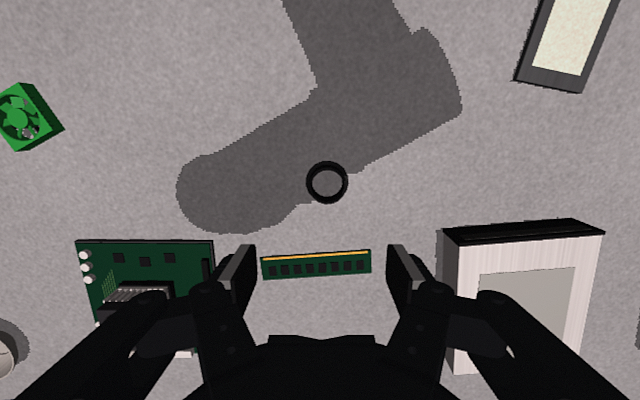

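>>> arm_command([
  {"x":0.1,"y":0.2,"z":2.5,"rx":0,"ry":0,"rz":0},
  {"x":0.1,"y":0.2,"z":2.5,"rx":0,"ry":0,"rz":0},
  {"x":0.1,"y":0.2,"z":2.5,"rx":0,"ry":0,"rz":0},
  {"x":0,"y":0,"z":2,"rx":0,"ry":0,"rz":0},
  {"x":0,"y":0,"z":0,"rx":0,"ry":0,"rz":0},
  {"x":0,"y":0,"z":0,"rx":0,"ry":0,"rz":0},
  {"x":0,"y":0,"z":0,"rx":0,"ry":0,"rz":0},
], hand=6.5)

```text
time_s: 34.3
eef_pos: [0.4419, 0.0101, 0.0764]
ee_rot: [0.061, 3.139, -0.0]
force: [-0.6, -0.6, 0.4]
opening: 0.0649
```

Run:
```python
from h import *
o,p,d,T=look('w_duct2','duct_center',.011)
for r in trace('duct_center','wrist')[:1]: print(r['confidence']);fit(r['pixels'],.003,T);fit(r['pixels'],.022,T)
# inner top rim
C=cloud('wrist',d,T); m=(C[...,2]>.016)&(C[...,2]<.028)&(d>0); m[:,:240]=0;m[:,400:]=0;m[:150]=0;m[280:]=0
P=C[m];print(len(P),P.mean(0).round(4),P.min(0).round(4),P.max(0).round(4))
(a,b),r=cv2.minEnclosingCircle((P[:,:2]*1e3).astype(np.float32));print(a,b,r)
go(.441,.01,.008)
```

```text
duct_center 0.68 319 213 [0.4403 0.0079 0.011 ]
0.68
fit c 0.4415 0.0105 size 0.0463 0.051 ang mod90 1.532 px [322. 210.]
fit c 0.4352 0.0107 size 0.0422 0.0465 ang mod90 1.532 px [322. 210.]
790 [0.4397 0.0105 0.0209] [ 0.4199 -0.0089  0.016 ] [0.4591 0.0298 0.0233]
439.6225891113281 10.411388397216797 20.133411407470703
t 34.45 tcp [0.4419 0.0106 0.0764] jaw 1.5324 open 0.0652 F [-0.1  0.4 -0.1]
 tool shift cm (no turn): [ 0.1  -0.07  6.84]
 tilt x,y [0.0023 0.0008] levelling turn (tool axes) [0.0009 0.0022 0.    ]
```

View pics/w_duct2.png

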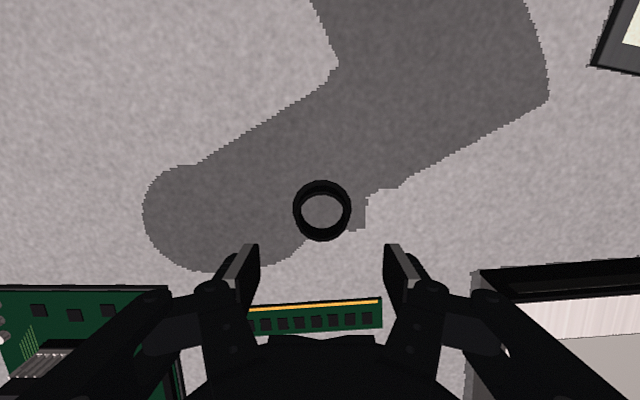

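The depth of the tube's top rim gives its centre at (0.4396, 0.0104), radius 20.1 mm, matching the 40 mm tube. Descend to TCP z 0.006, above the flange.

>>> arm_command([
  {"x":0.22,"y":0,"z":1.5,"rx":0,"ry":0,"rz":0},
  {"x":0,"y":0,"z":1.5,"rx":0,"ry":0,"rz":0},
  {"x":0,"y":0,"z":1.5,"rx":0,"ry":0,"rz":0},
  {"x":0,"y":0,"z":1.3,"rx":0,"ry":0,"rz":0},
  {"x":0,"y":0,"z":0.8,"rx":0,"ry":0,"rz":0},
  {"x":0,"y":0,"z":0.3,"rx":0,"ry":0,"rz":0},
  {"x":0,"y":0,"z":0,"rx":0,"ry":0,"rz":0},
  {"x":0,"y":0,"z":0,"rx":0,"ry":0,"rz":0},
  {"x":0,"y":0,"z":0,"rx":0,"ry":0,"rz":0},
])

```text
time_s: 35.2
eef_pos: [0.4395, 0.0108, 0.0069]
ee_rot: [0.06, 3.139, 0.001]
force: [0.4, 0.6, 0.2]
opening: 0.065
```

Run:
```python
from h import *
go(.4397,.0104,.007)
o,p,d=shot('w_duct3')
```

```text
t 35.2 tcp [0.4395 0.0108 0.0069] jaw 1.5327 open 0.065 F [0.4 0.6 0.2]
 tool shift cm (no turn): [-0.02 -0.04 -0.01]
 tilt x,y [0.0016 0.0005] levelling turn (tool axes) [0.0006 0.0015 0.    ]
```

View pics/w_duct3.png

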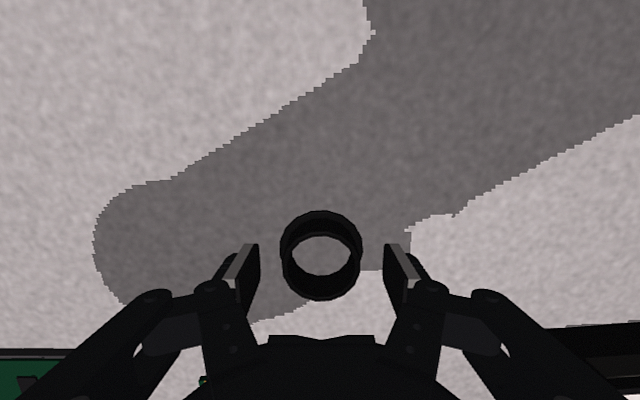

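Duct is centred between the pads at (321,255). Close and lift.

>>> arm_command([
  {"x":0,"y":0,"z":0,"rx":0,"ry":0,"rz":0},
  {"x":0,"y":0,"z":0,"rx":0,"ry":0,"rz":0},
  {"x":0,"y":0,"z":0,"rx":0,"ry":0,"rz":0},
  {"x":0,"y":0,"z":0,"rx":0,"ry":0,"rz":0},
  {"x":0,"y":0,"z":0,"rx":0,"ry":0,"rz":0},
  {"x":0,"y":0,"z":0,"rx":0,"ry":0,"rz":0},
  {"x":0,"y":0,"z":0,"rx":0,"ry":0,"rz":0},
  {"x":0,"y":0,"z":0,"rx":0,"ry":0,"rz":0},
  {"x":0,"y":0,"z":0,"rx":0,"ry":0,"rz":0},
  {"x":0,"y":0,"z":0,"rx":0,"ry":0,"rz":0},
], hand=3)

```text
time_s: 36.08
eef_pos: [0.4394, 0.0106, 0.0067]
ee_rot: [0.06, 3.14, 0.0]
force: [-1.3, 0.1, 4.7]
opening: 0.0378
```

>>> arm_command([
  {"x":0,"y":0,"z":-0.5,"rx":0,"ry":0,"rz":0},
  {"x":0,"y":0,"z":-1,"rx":0,"ry":0,"rz":0},
  {"x":0,"y":0,"z":-2,"rx":0,"ry":0,"rz":0},
  {"x":0,"y":0,"z":-2,"rx":0,"ry":0,"rz":0},
  {"x":0,"y":0,"z":-2,"rx":0,"ry":0,"rz":0},
  {"x":0,"y":0,"z":-2,"rx":0,"ry":0,"rz":0},
  {"x":0,"y":0,"z":-2,"rx":0,"ry":0,"rz":0},
  {"x":0,"y":0,"z":-1,"rx":0,"ry":0,"rz":0},
  {"x":0,"y":0,"z":0,"rx":0,"ry":0,"rz":0},
  {"x":0,"y":0,"z":0,"rx":0,"ry":0,"rz":0},
])

```text
time_s: 36.92
eef_pos: [0.4387, 0.0107, 0.1305]
ee_rot: [-0.06, -3.141, -0.001]
force: [-1.0, 0.6, -0.0]
opening: 0.0379
```

Run:
```python
from h import *
go(.579,-.21,.13)
o,p,d=shot('w_duct4')
C=cloud('wrist',d,np.array(camera_model('wrist')['hand_eye']));m=(C[...,2]>-.022)&(C[...,2]<-.006)&(d>0);m[:,:275]=0;m[:,370:]=0;m[:200]=0;m[320:]=0
P=C[m]; print(len(P),np.percentile(P,[1,50,99],0).round(4))
```

```text
t 36.92 tcp [0.4387 0.0107 0.1305] jaw 1.5325 open 0.0379 F [-1.   0.6 -0. ]
 tool shift cm (no turn): [-14.86 -21.52   0.03]
 tilt x,y [-0.0002  0.0008] levelling turn (tool axes) [ 0.0008 -0.0002  0.    ]
2695 [[-0.019  -0.0222 -0.0212]
 [ 0.0017  0.0001 -0.0141]
 [ 0.019   0.0224 -0.0062]]
```

View pics/w_duct4.png

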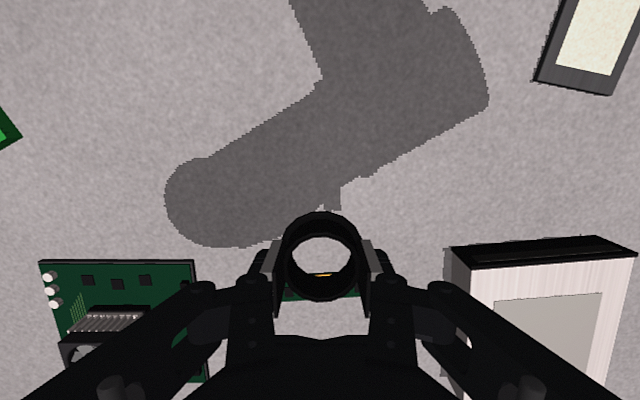

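>>> arm_command([
  {"x":-0.8,"y":-1.2,"z":0,"rx":0,"ry":0,"rz":0},
  {"x":-1.3,"y":-1.9,"z":0,"rx":0,"ry":0,"rz":0},
  {"x":-1.3,"y":-1.9,"z":0,"rx":0,"ry":0,"rz":0},
  {"x":-1.3,"y":-1.9,"z":0,"rx":0,"ry":0,"rz":0},
  {"x":-1.3,"y":-1.9,"z":0,"rx":0,"ry":0,"rz":0},
  {"x":-1.3,"y":-1.9,"z":0,"rx":0,"ry":0,"rz":0},
  {"x":-1.3,"y":-1.9,"z":0,"rx":0,"ry":0,"rz":0},
  {"x":-1.3,"y":-1.9,"z":0,"rx":0,"ry":0,"rz":0},
  {"x":-1.3,"y":-1.9,"z":0,"rx":0,"ry":0,"rz":0},
  {"x":-1.3,"y":-1.9,"z":0,"rx":0,"ry":0,"rz":0},
  {"x":-1.2,"y":-1.7,"z":0,"rx":0,"ry":0,"rz":0},
  {"x":-0.8,"y":-1.1,"z":0,"rx":0,"ry":0,"rz":0},
  {"x":-0.4,"y":-0.4,"z":0,"rx":0,"ry":0,"rz":0},
  {"x":0,"y":0,"z":0,"rx":0,"ry":0,"rz":0},
  {"x":0,"y":0,"z":0,"rx":0,"ry":0,"rz":0},
  {"x":0,"y":0,"z":0,"rx":0,"ry":0,"rz":0},
])

```text
time_s: 38.3
eef_pos: [0.5791, -0.2093, 0.1303]
ee_rot: [-0.059, -3.14, -0.001]
force: [0.7, -0.6, -0.5]
opening: 0.0375
```

Run:
```python
from h import *
go(.5793,-.2098,.0675)
o,p,d=shot('w_duct5')
```

```text
t 38.3 tcp [ 0.5791 -0.2093  0.1303] jaw 1.5332 open 0.0375 F [ 0.7 -0.6 -0.5]
 tool shift cm (no turn): [-0.03 -0.05  6.28]
 tilt x,y [-0.0008  0.0004] levelling turn (tool axes) [ 0.0003 -0.0008  0.    ]
```

View pics/w_duct5.png

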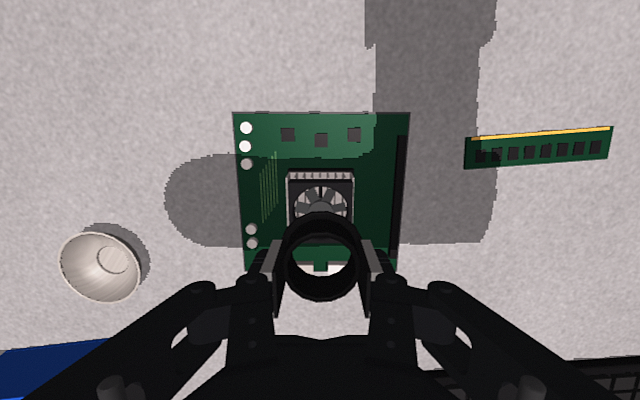

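Duct is aligned over the fan. Lower (final TCP z about 0.067).

>>> arm_command([
  {"x":-0.02,"y":-0.05,"z":1.5,"rx":0,"ry":0,"rz":0},
  {"x":0,"y":0,"z":1.8,"rx":0,"ry":0,"rz":0},
  {"x":0,"y":0,"z":1.2,"rx":0,"ry":0,"rz":0},
  {"x":0,"y":0,"z":0.7,"rx":0,"ry":0,"rz":0},
  {"x":0,"y":0,"z":0.4,"rx":0,"ry":0,"rz":0},
  {"x":0,"y":0,"z":0.2,"rx":0,"ry":0,"rz":0},
  {"x":0,"y":0,"z":0,"rx":0,"ry":0,"rz":0},
  {"x":0,"y":0,"z":0,"rx":0,"ry":0,"rz":0},
  {"x":0,"y":0,"z":0,"rx":0,"ry":0,"rz":0},
])

```text
time_s: 39.1
eef_pos: [0.5801, -0.2106, 0.0737]
ee_rot: [0.06, 3.14, -0.0]
force: [0.8, -0.4, -0.7]
opening: 0.0373
```

Run:
```python
from h import *
go(.5793,-.2098,.0665)
o,p,d=shot('w_duct6')
```

```text
t 39.1 tcp [ 0.5801 -0.2106  0.0737] jaw 1.5326 open 0.0373 F [ 0.8 -0.4 -0.7]
 tool shift cm (no turn): [0.09 0.08 0.72]
 tilt x,y [ 0.0013 -0.0002] levelling turn (tool axes) [-0.0001  0.0013 -0.    ]
```

View pics/w_duct6.png

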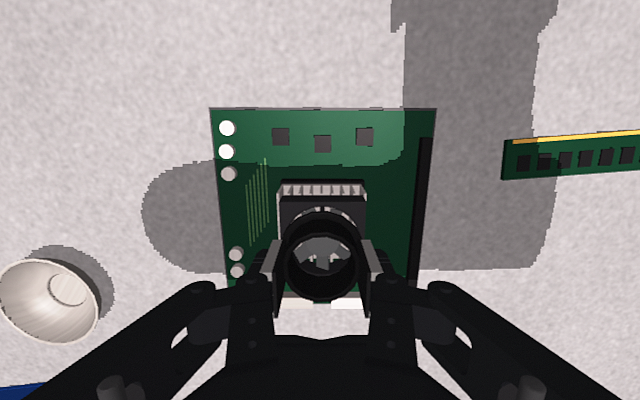

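>>> arm_command([
  {"x":0.07,"y":0.07,"z":0.2,"rx":0,"ry":0,"rz":0},
  {"x":0,"y":0,"z":0.2,"rx":0,"ry":0,"rz":0},
  {"x":0,"y":0,"z":0.15,"rx":0,"ry":0,"rz":0},
  {"x":0,"y":0,"z":0.1,"rx":0,"ry":0,"rz":0},
  {"x":0,"y":0,"z":0,"rx":0,"ry":0,"rz":0},
  {"x":0,"y":0,"z":0,"rx":0,"ry":0,"rz":0},
  {"x":0,"y":0,"z":0,"rx":0,"ry":0,"rz":0},
])

```text
time_s: 39.73
eef_pos: [0.5791, -0.2099, 0.0668]
ee_rot: [0.06, 3.141, -0.0]
force: [-2.2, 1.1, 4.1]
opening: 0.0374
```

Contact felt (4 N). Release and rise.

>>> arm_command([
  {"x":0,"y":0,"z":0,"rx":0,"ry":0,"rz":0},
  {"x":0,"y":0,"z":0,"rx":0,"ry":0,"rz":0},
  {"x":0,"y":0,"z":0,"rx":0,"ry":0,"rz":0},
  {"x":0,"y":0,"z":0,"rx":0,"ry":0,"rz":0},
  {"x":0,"y":0,"z":0,"rx":0,"ry":0,"rz":0},
  {"x":0,"y":0,"z":0,"rx":0,"ry":0,"rz":0},
  {"x":0,"y":0,"z":0,"rx":0,"ry":0,"rz":0},
], hand=6.2)

```text
time_s: 40.32
eef_pos: [0.579, -0.2098, 0.0662]
ee_rot: [-0.06, -3.141, -0.0]
force: [-1.6, 0.0, -0.3]
opening: 0.0621
```

>>> arm_command([
  {"x":0,"y":0,"z":-1,"rx":0,"ry":0,"rz":0},
  {"x":0,"y":0,"z":-2,"rx":0,"ry":0,"rz":0},
  {"x":0,"y":0,"z":-3,"rx":0,"ry":0,"rz":0},
  {"x":0,"y":0,"z":-3,"rx":0,"ry":0,"rz":0},
  {"x":0,"y":0,"z":-3,"rx":0,"ry":0,"rz":0},
  {"x":0,"y":0,"z":0,"rx":0,"ry":0,"rz":0},
  {"x":0,"y":0,"z":0,"rx":0,"ry":0,"rz":0},
  {"x":0,"y":0,"z":0,"rx":0,"ry":0,"rz":0},
])

```text
time_s: 40.98
eef_pos: [0.579, -0.2096, 0.1866]
ee_rot: [0.06, 3.141, 0.001]
force: [-0.5, 0.4, -0.2]
opening: 0.0619
```

Run:
```python
from h import *
o,p,d,T=look('w_fin','duct_center',.071)
go(.58,-.21,.2)
C=cloud('wrist',d,T); 
def circ(lo,hi):
    m=(C[...,2]>lo)&(C[...,2]<hi)&(d>0)&(abs(C[...,0]-.58)<.04)&(abs(C[...,1]+.21)<.04)
    P=C[m]; print(lo,hi,len(P),P.mean(0).round(4)); print(cv2.minEnclosingCircle((P[:,:2]*1e3).astype(np.float32)), cv2.minAreaRect((P[:,:2]*1e3).astype(np.float32)))
circ(.078,.087);circ(.058,.062);circ(.0635,.066);circ(.043,.047);circ(.0165,.0195)
p,_=get_image('scene');cv2.imwrite('pics/s_fin.png',cv2.resize(p[220:340,240:400],(800,600),interpolation=cv2.INTER_CUBIC))
```

```text
t 41.08 tcp [ 0.5785 -0.2096  0.1851] jaw 1.5326 open 0.0618 F [0.7 0.1 0.1]
 tool shift cm (no turn): [-0.14 -0.03 -1.49]
 tilt x,y [-0.0019  0.0005] levelling turn (tool axes) [ 0.0005 -0.0019  0.    ]
0.078 0.087 468 [ 0.5796 -0.21    0.0813]
((579.81884765625, -209.9239959716797), 20.0010986328125) ((579.57666015625, -209.91458129882812), (38.7899055480957, 39.1202392578125), 45.82024383544922)
0.058 0.062 1053 [ 0.5746 -0.2098  0.0597]
((579.2949829101562, -209.89332580566406), 35.23713302612305) ((579.1834106445312, -209.9746856689453), (50.03688430786133, 50.100616455078125), 87.85417175292969)
0.0635 0.066 109 [ 0.5753 -0.2115  0.0643]
((578.4679565429688, -209.989501953125), 22.451820373535156) ((575.809326171875, -209.5603485107422), (40.047523498535156, 39.781131744384766), 44.07954788208008)
0.043 0.047 203 [ 0.579  -0.2151  0.0449]
((581.6707763671875, -210.47206115722656), 39.220420837402344) ((581.23046875, -210.64402770996094), (56.03303909301758, 56.142173767089844), 87.83221435546875)
0.0165 0.0195 117 [ 0.5531 -0.2077  0.0179]
((565.72021484375, -209.21142578125), 32.94306182861328) ((565.552734375, -209.2054901123047), (59.776058197021484, 28.047334671020508), 87.72118377685547)
```

View pics/w_fin.png

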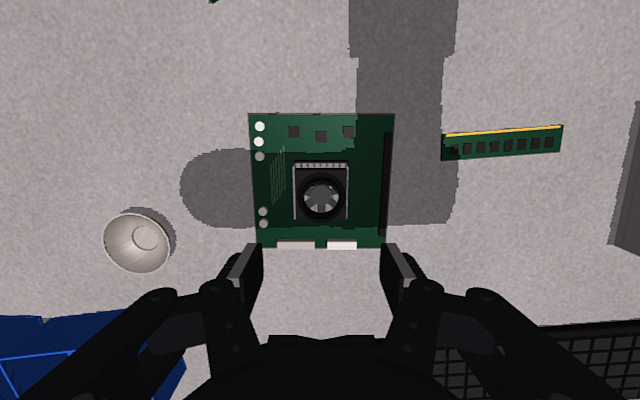

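View pics/s_fin.png

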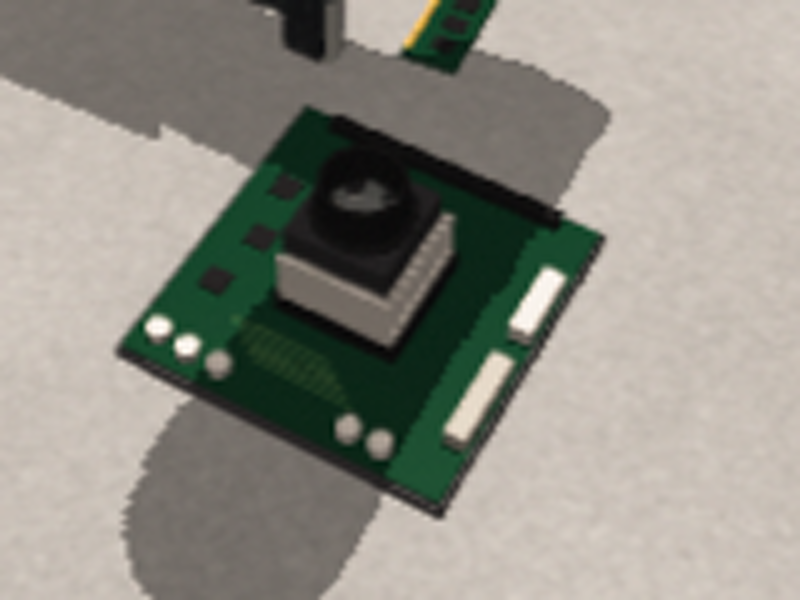

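All four are stacked: duct rim centre (0.5796, -0.210), fan 50 x 50 mm outline at (0.579, -0.210), sink 56 x 56 mm at (0.581, -0.2106), socket (0.5805, -0.2105). The tops are at 82, 60 and 45 mm and the fingers are clear.

Run:
```python
from h import *
get_image('top')
for l in ["mouse","dish","ssd","memory"]:
    for r in place_of(l,'top')[:1]:
        print(l,at_z('top',r['at'][1]*640,r['at'][0]*400,.015).round(3))
print(workorder.hand_in())
```

```text
mouse [0.639 0.436 0.015]
dish [ 0.622 -0.421  0.015]
ssd [0.301 0.253 0.015]
memory [ 0.601 -0.215  0.015]
the job is handed in; nothing more can be done
None
```

I built the cooler on the mainboard in order (frame, heat sink, dark fan, duct), released each part before fetching the next, and handed the job in at about 41 s. The green look-alike fan was left alone. The hand-in reports no verdict.

**Last checks before handing in:**

| Part | Centre (x, y in m) | Top height | Expected top |
|---|---|---|---|
| Socket (reference) | 0.5805, -0.2105 | – | – |
| Frame | 0.580, -0.210 | not measured | 18 mm |
| Heat sink | 0.581, -0.211 | 45 mm | 45 mm |
| Fan | 0.579, -0.210 | 60 mm | 60 mm |
| Duct | 0.580, -0.210 | about 82 mm | 82 mm |

- **Centring:** every part is within about 2 mm of the one below, and the square parts are within about 0.01 rad of the socket. The frame's centre comes from the look just after it was set down, because the sink now covers it.
- **Heat sink disagreement:** right after placing, an outline fit put the sink 4 mm from the socket. I think that outline included the sink's front face, and the later depth measurement puts it within 1 mm.
- **Bystanders:** the network found the mouse, dish and SSD within 1 cm of their starting places.
- **Memory module:** its last network reading fell on the mainboard, about 22 cm from its place, and I took that for a misdetection. The wrist picture taken just before shows the module still lying beside the board, but I did not measure its position again.

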